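# Photograph the specimen blocks with a blank frame first

### The arm

A 6-joint arm with a two-finger parallel gripper is mounted at the origin on the work surface. World frame = base frame: x ahead of the robot, y to its left, z up, the work surface at z = 0. Lengths are in m, angles in rad, forces in N, time in s.
With the tool pointing down it reaches from about 0.275 to 0.825 m from the base axis. Payload 5.2 kg.
Tool frame: the origin (TCP) lies at the very end of the fingers, on their centre line; the grasp point (between the pads) lies 19 mm behind it (pinch_z is the distance from the TCP to the grasp point, in m); z points along the fingers, y is the direction in which the jaws open and shut (so a half turn about z gives the same grasp; the last joint's range is limited). The gripper opens to 93 mm and grips with 3 to 60 N. Pads are 15 mm wide; open, the fingers measure 128 mm over their backs; the gripper's body (75 mm by 188 mm) begins 65 mm behind the grasp point.
Start: joints at [1.016, 0.259, 1.535, -0, 1.348, -0.203], TCP at [0.19, 0.516, 0.219] pointing down, gripper open.
Joint ranges: [-3.14, 3.14], [-0.91, 2.08], [0.19, 2.58], [-1.22, 4.36], [0.22, 2.71], [-3.12, 3.12]. Speed limits (rad/s): [2.57, 2.57, 3.14, 3.14, 3.14, 3.14].

### API

Orientations are given as a unit quaternion [x, y, z, w].
In Python, from rig import * gives the robot as it stands.
- The arm moves only by the tool drive_tool, never from a script. Its argument "steps" is a list of rows, each an object with "xyz": the shift along the tool's x, y, z in units of 0.3 m (1.0 is 0.3 m), a list of three; "turn": the turn about the tool's z in units of pi/4 rad (1.0 is pi/4 rad). In form: [{"xyz": [x, y, z], "turn": turn}, ...]. A call has 1 to 8 rows; each row is the pose to reach, as a shift and turn from the pose commanded when the call began, along the tool's axes at that moment; what a row does not reach only later rows make up. A row lasts 1/12 s, in which the tool goes at most 41.7 mm and 7.16 degrees, less where a joint would pass 70% of its speed; a pose out of reach is approached as far as the arm can. A call with a number of a shift or a turn outside -1 to 1 is refused whole. A call with a gripper value outside its range is refused whole. "gripper" is the opening, from 0 (shut) to 1 (fully open), set as the call begins (left out, the last holds). The fingers move at their own pace and stop on an object; "force" is the grip in N (left out, the last holds). Time passes only in rows, so rows that repeat a pose let the fingers close. It gives the time, the measured TCP pose, the force and the opening at its end, in the units of the state.
- get_obs(): the state, without advancing time (a new reading comes with each control period).
- grab_frame(name): name is "scene" or "top" or "wrist"; returns a dict with "image" (420x560x3 uint8, red, green, blue), "range_z" (420x560 float32, m along the optical axis (not along the pixel's ray), 0 where there is no reading), "intrinsics" (3x3 intrinsics, pixels), "rvec" (rotation vector, rad) and "tvec" (3), from world to camera coordinates, as OpenCV has them. Camera axes: x right, y down, z forward; pixel columns grow to the right and rows downward; lengths in m; the calibration is good to about 2 mm. A picture is of the moment at which its call begins.
- sign_off(): hands the job in, once; it reports no verdict.
The state is a dict: "time_s": time; "joints": joint angles; "qd": joint speeds; "tau": joint torques, N m; "tool_pos": TCP position; "tool_rot": TCP orientation; "wrist_force": force on the tool from outside, world axes, zero at the start; "wrist_torque": the same for the moment, N m; "width": finger opening in m.
Only numpy, scipy, OpenCV 4.12 (cv2) and the standard library are available. Lean on these libraries where they do the work, as an engineer would, in place of code of your own. Each camera call takes 0.05 s, during which the arm holds its last target.

### The job

Get the specimen blocks photographed: take the empty wire basket off the photo stage and hang it by its handle on the hook of the stand, then, with the stage empty, take a blank picture by swinging the sprung shutter lever all the way to its stop and letting it spring back. Then set every specimen block on the stage, one to a bay, pushed square and flush into the bay's corner with an end against the back fence and a long side against the divider on its left (+y), and take the picture of them with another full swing and release of the lever. Leave the basket hanging and the blocks home, and knock no glassware over.

Things in the scene. Friction and masses are not known exactly. Their poses are not given: they have to be found in the camera images.
- stage: photo stage, fixed: aluminium plate 330 mm wide, 10 mm thick, origin on the table, 85 mm behind its near edge, mid-width. x points to the back fence, y along it. Dark steel fence along the far edge, face at x = +65 mm; from it three dividers, 6 mm thick, run 45 mm towards -x: three bays 108 mm apart. Fence and dividers stand 12 mm above the plate
- bay0 (a point): corner of the stage's left (+y) bay, on the plate (10 mm above the table), where the fence's face meets the face of the divider at the bay's +y side. Axes as stage; the bay lies towards -x and -y (102 mm wide). A block that is home has an end on the fence and a long side on this divider: its centre is at x -40, y -25 mm from here
- bay1 (a point): corner of the stage's middle bay, on the plate (10 mm above the table), where the fence's face meets the face of the divider at the bay's +y side. Axes as stage; the bay lies towards -x and -y (102 mm wide). A block that is home has an end on the fence and a long side on this divider: its centre is at x -40, y -25 mm from here
- bay2 (a point): corner of the stage's right (-y) bay, on the plate (10 mm above the table), where the fence's face meets the face of the divider at the bay's +y side. Axes as stage; the bay lies towards -x and -y (102 mm wide). A block that is home has an end on the fence and a long side on this divider: its centre is at x -40, y -25 mm from here
- basket: empty wire carrying basket, 70 (its x) x 110 (its y) x 50 mm high, with a stiff handle: two thin uprights at the middles of its short sides carry a straight wooden bar along its y, over the middle. Starts on the front part of the stage. Origin at the centre of its underside. 0.16 kg
- basket_bar (a point): centre of the basket's handle bar, 125 mm above its underside; bar 10 x 10 mm in section, 110 mm long along the basket's y; 70 mm clear between the rim and the bar's underside
- hook_stand: hook stand, fixed: base 130 x 110 x 12 mm, a 16 mm column 220 mm high, 68 mm behind (+x) the hook's seat; an 8 mm rod comes forward from the column's top (212 mm) to a dip (the seat), then turns up to its free tip, 26 mm in front (-x) of the seat, 224 mm high. Origin on the table below the seat; the hook points to its -x
- hook_seat (a point): lowest point of the top side of the hook's rod, 202 mm above the table, where a handle comes to rest; axes as hook_stand
- release: shutter release, fixed: grey box 110 x 100 x 56 mm with a sprung lever on top that swings level about an upright pivot. Origin on the table below the pivot; box from x -35 to +75 mm. The lever arm, 85 mm, points to the front (-x): at rest 0.61 rad towards +y of straight front, at its stop 0.61 rad towards -y
- lever (a joint): shutter lever: 0 at rest, grows as it swings (counterclockwise from above, that is from the +y side to the -y side of the release) to its stop at 1.22 rad; a spring takes it back to 0. About 2.5 N at the post holds it at the stop
- lever_hinge (a point): on the lever's pivot axis, 100 mm above the table; axes as release
- lever_tip (a point): top centre of the upright white post at the end of the lever, 16 mm across, 113 mm above the table; the post stands free from 70 to 113 mm, above the arm
- block0: specimen block: a wooden plinth 80 (its x) x 50 (its y) x 45 mm high with a cork top, carrying a dark beetle along its x, narrower than the block, up to 30 mm above the cork; upright; origin at the centre of its underside. About 0.25 kg. May be absent (None)
- block1: specimen block: a wooden plinth 80 (its x) x 50 (its y) x 45 mm high with a cork top, carrying a pale shell along its x, narrower than the block, up to 30 mm above the cork; upright; origin at the centre of its underside. About 0.25 kg. May be absent (None)
- block2: specimen block: a wooden plinth 80 (its x) x 50 (its y) x 45 mm high with a cork top, carrying a brown pupa along its x, narrower than the block, up to 30 mm above the cork; upright; origin at the centre of its underside. About 0.25 kg. May be absent (None)
- beaker: bystander: glass beaker 68 mm across, 90 mm high, origin at the centre of its underside
- jar: bystander: amber jar 60 mm across, 85 mm high, origin at the centre of its underside
Mind the look-alikes: they are no part of the job. Leave any pink look-alike of the basket alone. What is shaped like the block1 but yellow is not meant.

How it is judged:
By the outcome, as a careful person would: the job done as asked, in the order asked, and still so for the second after the job is handed in, with the robot touching nothing.
Of block0, block1, block2 only 2 to 3 are there at a start; the rules pass over those that are not, and their reading is None.
At some moment in a run one of block0, block1, block2 may be knocked a few centimetres aside while the robot is not near it.
It also fails if it takes over 210 s, if anything falls off the work surface, if the arm or the gripper's body presses on something with over 40 N, if the wrist force passes 120 N, or if a joint passes its speed limit or range.

## Working session

There is one attempt and no reset: what is moved stays moved. The work goes in short steps, Python scripts to look and compute and a tool call to move; the robot and the scene stay as the last step left them, time stands still between calls to the robot, and variables do not carry over. Pictures are saved under pics/ and viewed, and the job is handed in when it is done.

Besides the shell and the picture viewer there is one more tool, called after "Request:" as a command line: name --argument value ..., lists and objects as JSON in quotes. drive_tool: Moves the arm, as the interface text tells. Shifts and turns lie within -1 to 1; 1 stands for 0.3 m of shift or pi/4 rad of turn. Its arguments: {"type":"object","properties":{"steps":{"type":"array","items":{"type":"object","properties":{"xyz":{"type":"array","items":{"type":"number"}},"turn":{"type":"number"}}}},"gripper":{"type":"number"},"force":{"type":"number"}},"required":["steps"]}

```bash
ls; mkdir -p pics
cat > h.py <<'E'
from rig import *
import numpy as np, cv2
from scipy.spatial.transform import Rotation as R
def snap(name,tag):
    f=grab_frame(name); cv2.imwrite(f'pics/{tag}.png',f['image'][:,:,::-1]); np.savez(f'{tag}.npz',**f); return f
def load(tag): return dict(np.load(f'{tag}.npz'))
def cloud(f):
    K=f['intrinsics'];z=f['range_z'];h,w=z.shape
    u,v=np.meshgrid(np.arange(w),np.arange(h))
    P=np.stack([(u-K[0,2])*z/K[0,0],(v-K[1,2])*z/K[1,1],z],-1)
    Rm=cv2.Rodrigues(f['rvec'])[0]
    W=(P-f['tvec'].reshape(3))@Rm
    W[z<=0]=np.nan
    return W
def crop(tag,u0,v0,u1,v1,s,out):
    im=cv2.imread(f'pics/{tag}.png')[v0:v1,u0:u1]
    cv2.imwrite(f'pics/{out}.png',cv2.resize(im,None,fx=s,fy=s,interpolation=cv2.INTER_CUBIC))
E
python3 - <<'E'
from h import *
o=get_obs();print(o)
for n in ['scene','top','wrist']:
    f=snap(n,n+'0'); print(n,f['intrinsics'].tolist(),f['rvec'],f['tvec'])
E
```

```text
pics
{'time_s': 0.0, 'joints': array([ 1.01617983e+00,  2.59358942e-01,  1.53607023e+00,  3.14006490e-05,
        1.34802993e+00, -2.02835655e-01]), 'qd': array([ 6.78908893e-04, -1.85444003e-05, -1.42300685e-03,  1.41050235e-03,
       -2.05310423e-03, -6.53737879e-04]), 'tau': array([-1.03340048e-03, -4.37316620e+01, -2.83997762e+01,  7.17386068e-02,
        4.11660376e-02, -1.53188830e-04]), 'tool_pos': array([0.18920255, 0.51584477, 0.21781431]), 'tool_rot': array([ 1.74988244e-01,  9.84570081e-01, -8.61431918e-04, -3.59271772e-04]), 'wrist_force': array([-0.32975108, -0.81852088, -0.43273274]), 'wrist_torque': array([ 0.00725381, -0.04000038, -0.00382549]), 'width': 0.09311575557943995}
scene [[528.4966515517336, 0.0, 279.267425431902], [0.0, 528.4966515517336, 197.06570038367434], [0.0, 0.0, 1.0]] [ 1.81634009  1.27740564 -0.71155592] [-0.16213798 -0.16721112  1.92796527]
top [[511.02390840864786, 0.0, 277.13843576887], [0.0, 511.02390840864786, 203.27427731073576], [0.0, 0.0, 1.0]] [ 2.13894526 -2.17932753  0.10838031] [-0.02078539  0.57843223  1.4700596 ]
wrist [[306.8599752780093, 0.0, 278.793960168579], [0.0, 306.8599752780093, 205.28840398572262], [0.0, 0.0, 1.0]] [-2.38893846 -1.67003536 -0.21938024] [-0.54938248 -0.0315196   0.39195868]
```

View pics/scene0.png

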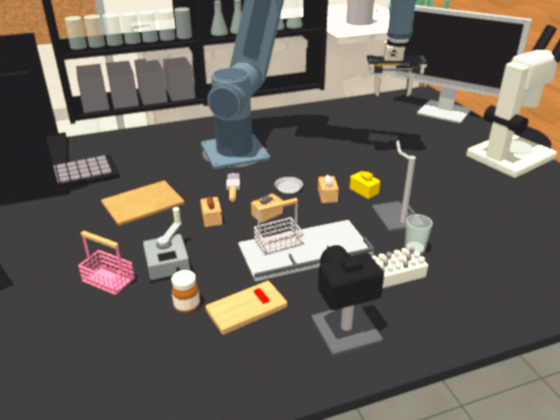

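View pics/top0.png

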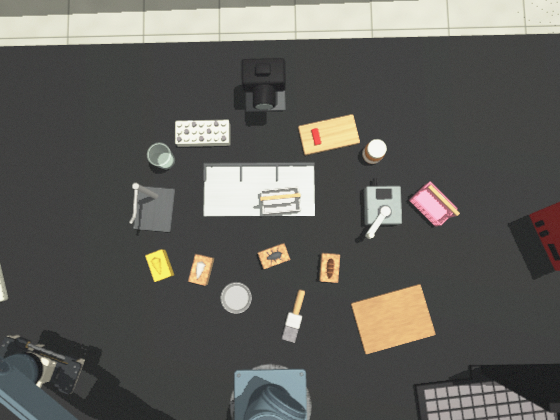

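View pics/wrist0.png

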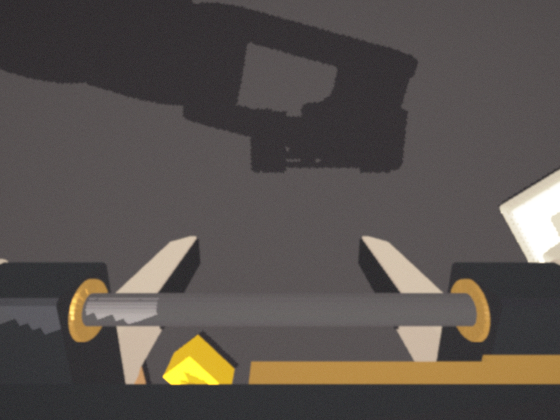

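Run:
```python
from h import *
crop('top0',120,140,330,300,3.7,'c1')
crop('top0',310,140,470,290,4,'c2')
f=load('top0');W=cloud(f)
for n,u,v in [('stL',208,213),('stR',312,212),('plate',300,180),('shell',201,269),('beetle',274,256),('pupa',330,268),('basketbar',280,197),('hooktip',136,186),('post',384,211),('tip',372,235),('table',230,240),('beaker',160,157),('jar',375,151)]:
    print(n,u,v,W[v,u].round(4))
```

```text
stL 208 213 [0.5556 0.1758 0.0059]
stR 312 212 [ 0.5526 -0.1348  0.0061]
plate 300 180 [ 0.6491 -0.1011  0.0108]
shell 201 269 [0.3908 0.1875 0.0651]
beetle 274 256 [ 0.4237 -0.0202  0.0609]
pupa 330 268 [ 0.387  -0.1786  0.0608]
basketbar 280 197 [ 0.5837 -0.0408  0.1343]
hooktip 136 186 [0.6092 0.3314 0.2184]
post 384 211 [ 0.5456 -0.3363  0.0703]
tip 372 235 [ 0.4759 -0.2918  0.1146]
table 230 240 [4.741e-01 1.112e-01 2.000e-04]
beaker 160 157 [0.7282 0.3203 0.0085]
jar 375 151 [ 0.718  -0.3156  0.0807]
```

View pics/c1.png

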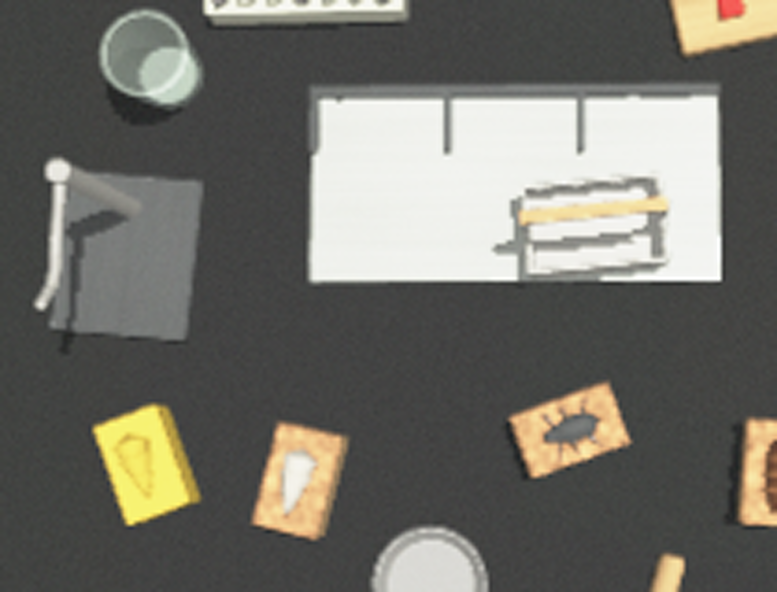

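View pics/c2.png

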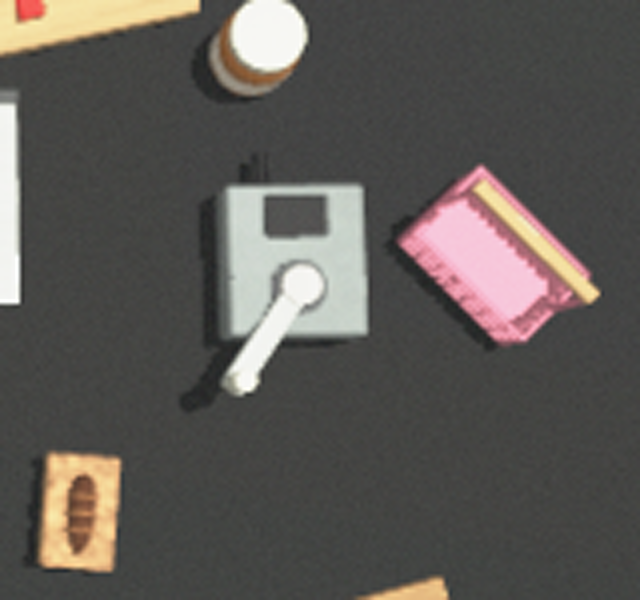

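```bash
cat >> h.py <<'E'
def pix2plane(f,uv,z):
    uv=np.atleast_2d(np.array(uv,float));K=f['intrinsics'];Rm=cv2.Rodrigues(f['rvec'])[0]
    d=np.c_[(uv[:,0]-K[0,2])/K[0,0],(uv[:,1]-K[1,2])/K[1,1],np.ones(len(uv))]@Rm
    c=-Rm.T@f['tvec'].reshape(3)
    return c+d*((z-c[2])/d[:,2])[:,None]
def unc(p,u0,v0,s): return [( (a+.5)/s-.5+u0,(b+.5)/s-.5+v0) for a,b in p]
def blocks(f,guess,rad=0.07):
    W=cloud(f);out=[]
    for g in guess:
        m=(np.hypot(W[...,0]-g[0],W[...,1]-g[1])<rad)&(W[...,2]>0.036)
        m=m.astype(np.uint8)
        cs=cv2.findContours(m,cv2.RETR_EXTERNAL,cv2.CHAIN_APPROX_NONE)[0]
        c=max(cs,key=cv2.contourArea)[:,0,:]
        P=pix2plane(f,c,0.045)[:,:2]
        (x,y),(w,h),a=cv2.minAreaRect((P*1000).astype(np.float32))
        if w<h: w,h=h,w;a+=90
        a=(a+90)%180-90
        out.append((x/1000,y/1000,w,h,a))
    return out
E
python3 - <<'E'
from h import *
f=load('top0')
for b in blocks(f,[(.39,.1875),(.424,-.02),(.387,-.1786)]): print(np.round(b,4))
p=lambda pts,z:print(pix2plane(f,unc(pts,120,140,3.7),z).round(4).tolist())
print('plate near L,R; '); p([(310,282),(721,282),(720,96)],.010)
print('fence top far L,R, near face L,R'); p([(310,85),(720,82),(312,97),(720,95)],.022)
print('divider1 sides(left,right at tip), div2'); p([(444,152),(451,152),(577,152),(584,152),(314,152),(319,152)],.022)
print('bar ends'); p([(519,217),(667,205)],.130)
print('hook rod: col top, tip'); p([(57,170)],.216);p([(40,305)],.224)
print('stand base corners'); p([(70,175),(203,180),(187,341),(50,328)],.012)
q=lambda pts,z:print(pix2plane(f,unc(pts,310,140,4),z).round(4).tolist())
print('box top corners');q([(229,187),(363,185),(368,334),(229,337)],.056)
print('pivot');q([(301,285)],.107);print('post');q([(239,382)],.113)
E
```

```text
[  0.3885   0.1922  79.363   51.8858 -14.9279]
[ 4.23900e-01 -1.96000e-02  7.98773e+01  4.97534e+01 -7.11247e+01]
[ 0.3876 -0.18   79.7648 50.8254 -5.729 ]
plate near L,R; 
[[0.5469, 0.1889, 0.01], [0.5406, -0.1417, 0.01], [0.6922, -0.1449, 0.01]]
fence top far L,R, near face L,R
[[0.7057, 0.1867, 0.022], [0.7014, -0.1444, 0.022], [0.6958, 0.1851, 0.022], [0.6908, -0.1441, 0.022]]
divider1 sides(left,right at tip), div2
[[0.6488, 0.0789, 0.022], [0.6486, 0.0732, 0.022], [0.6466, -0.0281, 0.022], [0.6465, -0.0337, 0.022], [0.6508, 0.1836, 0.022], [0.6508, 0.1796, 0.022]]
bar ends
[[0.5817, 0.0146, 0.13], [0.5886, -0.0956, 0.13]]
hook rod: col top, tip
[[0.6108, 0.3345, 0.216]]
[[0.5154, 0.3428, 0.224]]
stand base corners
[[0.6375, 0.3833, 0.012], [0.6313, 0.2752, 0.012], [0.5012, 0.2875, 0.012], [0.5137, 0.3979, 0.012]]
box top corners
[[0.6195, -0.2926, 0.056], [0.619, -0.3894, 0.056], [0.511, -0.3882, 0.056], [0.5107, -0.2886, 0.056]]
pivot
[[0.5425, -0.3314, 0.107]]
post
[[0.4757, -0.2849, 0.113]]
```

```bash
cat >> h.py <<'E'
def plan(x,y,z,jaw=None,o=None):
    """units from measured pose; jaw = deg of tool y axis in world (mod 180)"""
    o=o or get_obs(); M=R.from_quat(o['tool_rot']).as_matrix()
    d=M.T@(np.array([x,y,z])-o['tool_pos'])/0.3
    ty=np.degrees(np.arctan2(M[1,1],M[0,1])); t=0
    if jaw is not None:
        t=-((jaw-ty+90)%180-90)/45
    print('t',round(o['time_s'],2),'pos',o['tool_pos'].round(4),'jaw',round(ty,2),'width',round(o['width'],4),'F',o['wrist_force'].round(2),'j6',round(o['joints'][5],2))
    print('shift',d.round(4),'turn',round(t,4),'rows',round(np.linalg.norm(d)*.3/.0417,1),round(abs(t)*45/7.16,1))
E
python3 - <<'E'
from h import *
plan(.587,-.0685,.26,3.6)
E
```

```text
t 0.15 pos [0.1893 0.516  0.218 ] jaw 69.84 width 0.093 F [ 0.12 -0.87  0.43] j6 -0.2
shift [-1.9158 -1.3723 -0.1385] turn 1.4721 rows 17.0 9.3
```

Request:
drive_tool --steps '[{"xyz":[-0.1,-0.07,-0.03],"turn":0.1},{"xyz":[-0.2,-0.14,-0.06],"turn":0.2},{"xyz":[-0.3,-0.21,-0.1],"turn":0.3},{"xyz":[-0.41,-0.28,-0.13],"turn":0.4},{"xyz":[-0.52,-0.36,-0.14],"turn":0.5},{"xyz":[-0.63,-0.43,-0.14],"turn":0.6},{"xyz":[-0.74,-0.5,-0.14],"turn":0.7},{"xyz":[-0.85,-0.57,-0.14],"turn":0.75}]' --gripper 1 --force 40

```text
time_s: 0.82
tool_pos: [0.3705, 0.2663, 0.2608]
tool_rot: [0.455, 0.891, 0.0, 0.0]
wrist_force: [0.6, -0.3, -1.0]
width: 0.0931
```

```bash
python3 -c "
from h import *
plan(.587,-.0685,.26,3.6)"
```

```text
t 0.82 pos [0.3705 0.2663 0.2608] jaw 35.88 width 0.0931 F [ 0.64 -0.26 -0.95] j6 -0.25
shift [-1.327  -0.0692  0.0025] turn 0.7172 rows 9.6 4.5
```

Request:
drive_tool --steps '[{"xyz":[-0.13,-0.01,0],"turn":0.1},{"xyz":[-0.26,-0.02,0],"turn":0.2},{"xyz":[-0.39,-0.02,0],"turn":0.3},{"xyz":[-0.52,-0.03,0],"turn":0.4},{"xyz":[-0.65,-0.04,0],"turn":0.5},{"xyz":[-0.77,-0.05,0],"turn":0.6},{"xyz":[-0.88,-0.06,0],"turn":0.7},{"xyz":[-0.95,-0.06,0],"turn":0.72}]'

```text
time_s: 1.48
tool_pos: [0.5244, 0.0238, 0.2602]
tool_rot: [0.686, 0.727, -0.0, 0.0]
wrist_force: [0.0, 0.6, -0.8]
width: 0.0931
```

Request:
drive_tool --steps '[{"xyz":[-0.13,0.0,0]},{"xyz":[-0.13,0.0,0]},{"xyz":[-0.13,0.0,0]}]'

```text
validation failed for argument at $.st...
```

```bash
python3 -c "
from h import *
plan(.587,-.0685,.26,3.6)
snap('wrist','w1')"
```

```text
t 1.48 pos [0.5244 0.0238 0.2602] jaw 3.33 width 0.0931 F [ 0.01  0.59 -0.76] j6 -0.22
shift [-0.3192  0.1904  0.0009] turn -0.0061 rows 2.7 0.0
```

View pics/w1.png

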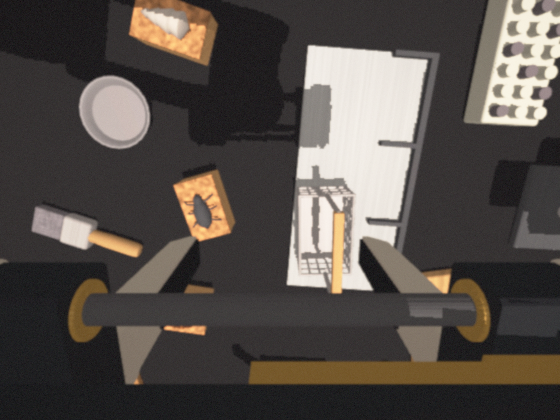

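```bash
python3 -c "
from h import *
f=load('w1')
crop('w1',280,160,400,310,4,'c3')
W=cloud(f)
print(W[220,339],W[285,336])
print(pix2plane(f,[(338.5,213),(336,292)],.14))
f=load('top0');print(pix2plane(f,unc([(519,217),(667,205)],120,140,3.7),.14))
print(pix2plane(load('w1'),[(306,45),(440,54),(288,286)],.01))
"
```

```text
[0.58454716 0.0073386  0.14108577] [ 0.58918083 -0.06333087  0.14152104]
[[ 0.58350862  0.01412103  0.14      ]
 [ 0.59043382 -0.07236357  0.14      ]]
[[ 0.58051202  0.01415484  0.14      ]
 [ 0.58730242 -0.09520557  0.14      ]]
[[ 0.54823248  0.18953658  0.01      ]
 [ 0.71514999  0.18918589  0.01      ]
 [ 0.54822988 -0.1431342   0.01      ]]
```

View pics/c3.png

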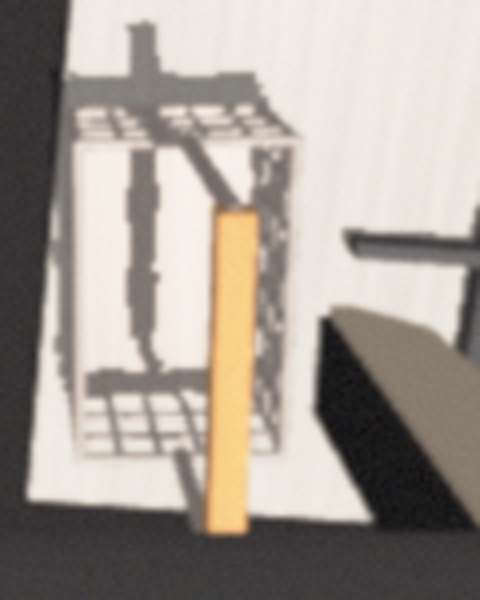

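Request:
drive_tool --steps '[{"xyz":[-0.11,0.06,0],"turn":0},{"xyz":[-0.22,0.13,0],"turn":-0.01},{"xyz":[-0.3,0.19,0],"turn":-0.015},{"xyz":[-0.32,0.195,0],"turn":-0.015},{"xyz":[-0.32,0.195,0],"turn":-0.015}]'

```text
time_s: 1.95
tool_pos: [0.5882, -0.0667, 0.2594]
tool_rot: [0.681, 0.733, -0.0, -0.001]
wrist_force: [-0.9, 0.9, 0.5]
width: 0.0931
```

```bash
python3 -c "
from h import *
plan(.588,-.0685,.118,4)"
```

```text
t 1.95 pos [ 0.5882 -0.0667  0.2594] jaw 4.23 width 0.0931 F [-0.87  0.94  0.54] j6 -0.37
shift [-6.300e-03 -3.000e-04  4.715e-01] turn 0.0052 rows 3.4 0.0
```

Request:
drive_tool --steps '[{"xyz":[0,0,0.09],"turn":0},{"xyz":[-0.005,0,0.2],"turn":0},{"xyz":[-0.005,0,0.3],"turn":0},{"xyz":[-0.005,0,0.4],"turn":0},{"xyz":[-0.005,0,0.46],"turn":0},{"xyz":[-0.005,0,0.47],"turn":0},{"xyz":[-0.005,0,0.47],"turn":0}]'

```text
time_s: 2.53
tool_pos: [0.5864, -0.0649, 0.1187]
tool_rot: [0.679, 0.734, -0.001, -0.002]
wrist_force: [1.1, 0.4, 1.0]
width: 0.093
```

Request:
drive_tool --steps '[{"xyz":[0,0,0],"turn":0},{"xyz":[0,0,0],"turn":0},{"xyz":[0,0,0],"turn":0},{"xyz":[0,0,0],"turn":0},{"xyz":[0,0,0],"turn":0},{"xyz":[0,0,0],"turn":0},{"xyz":[0,0,0],"turn":0},{"xyz":[0,0,0],"turn":0}]' --gripper 0 --force 40

```text
time_s: 3.2
tool_pos: [0.588, -0.0666, 0.1197]
tool_rot: [0.68, 0.733, -0.0, 0.0]
wrist_force: [0.1, 0.3, 0.4]
width: 0.044
```

```bash
python3 -c "
from h import *
plan(.588,-.0685,.26,4);snap('wrist','w2')"
```

```text
t 3.2 pos [ 0.588  -0.0666  0.1197] jaw 4.36 width 0.044 F [0.08 0.32 0.37] j6 -0.38
shift [-6.400e-03 -4.000e-04 -4.676e-01] turn 0.008 rows 3.4 0.1
```

View pics/w2.png

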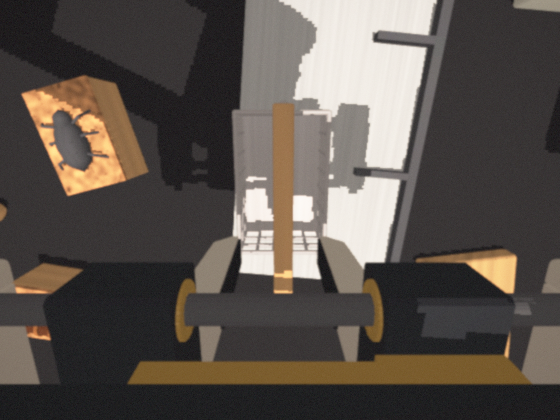

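Bar (u≈283) is centred between the fingers (u 240–320). The gripper is still closing; keep going.

Request:
drive_tool --steps '[{"xyz":[0,0,0],"turn":0},{"xyz":[0,0,0],"turn":0},{"xyz":[0,0,0],"turn":0},{"xyz":[0,0,0],"turn":0},{"xyz":[0,0,0],"turn":0},{"xyz":[0,0,0],"turn":0},{"xyz":[0,0,0],"turn":0},{"xyz":[0,0,0],"turn":0}]' --gripper 0

```text
time_s: 3.92
tool_pos: [0.588, -0.0666, 0.1196]
tool_rot: [0.68, 0.734, -0.0, 0.0]
wrist_force: [1.1, -1.2, -0.1]
width: 0.0096
```

Request:
drive_tool --steps '[{"xyz":[0,0,-0.02],"turn":0},{"xyz":[0,0,-0.06],"turn":0},{"xyz":[0,0,-0.12],"turn":0},{"xyz":[0,0,-0.2],"turn":0},{"xyz":[0,0,-0.28],"turn":0},{"xyz":[0,0,-0.36],"turn":0},{"xyz":[0,0,-0.4],"turn":0},{"xyz":[0,0,-0.4],"turn":0}]'

```text
time_s: 4.58
tool_pos: [0.5895, -0.0668, 0.2435]
tool_rot: [0.68, 0.734, 0.001, 0.003]
wrist_force: [-0.4, -0.4, -1.4]
width: 0.0092
```

```bash
python3 -c "
from h import *
plan(.44,.312,.245,-5.5);snap('wrist','w3');snap('scene','s3')"
```

```text
t 4.58 pos [ 0.5895 -0.0668  0.2435] jaw 4.38 width 0.0092 F [-0.44 -0.4  -1.38] j6 -0.38
shift [ 1.2971 -0.4005 -0.0101] turn 0.2195 rows 9.8 1.4
```

View pics/w3.png

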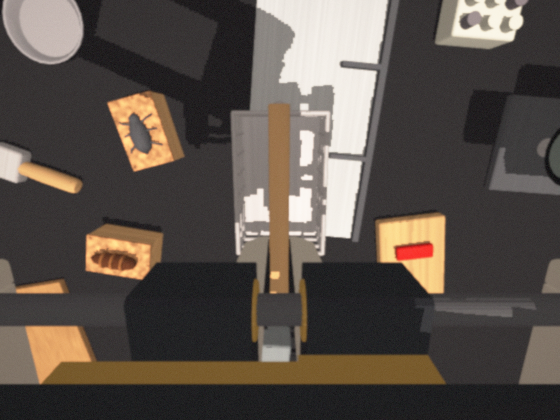

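View pics/s3.png

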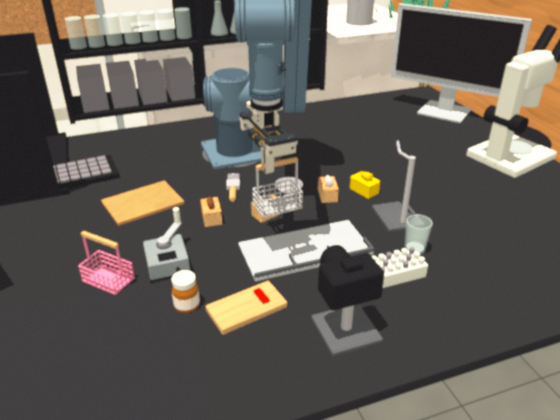

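Request:
drive_tool --steps '[{"xyz":[0.04,-0.04,0],"turn":0.02},{"xyz":[0.1,-0.11,0],"turn":0.06},{"xyz":[0.17,-0.19,0.0],"turn":0.1},{"xyz":[0.25,-0.28,0.01],"turn":0.14},{"xyz":[0.34,-0.36,0.01],"turn":0.18},{"xyz":[0.43,-0.44,0.02],"turn":0.21},{"xyz":[0.54,-0.48,0.03],"turn":0.21},{"xyz":[0.64,-0.49,0.03],"turn":0.21}]'

```text
time_s: 5.35
tool_pos: [0.4225, 0.1148, 0.2285]
tool_rot: [0.738, 0.675, -0.002, -0.002]
wrist_force: [1.1, 0.9, -1.9]
width: 0.0093
```

```bash
python3 -c "
from h import *
plan(.435,.324,.232,-5.3)"
```

```text
t 5.35 pos [0.4225 0.1148 0.2285] jaw -5.14 width 0.0093 F [ 1.06  0.92 -1.89] j6 0.1
shift [ 0.6981 -0.0211 -0.0117] turn 0.0036 rows 5.0 0.0
```

Request:
drive_tool --steps '[{"xyz":[0.1,0.0,-0.01],"turn":0},{"xyz":[0.2,-0.01,-0.01],"turn":0},{"xyz":[0.3,-0.02,-0.015],"turn":0},{"xyz":[0.4,-0.02,-0.015],"turn":0},{"xyz":[0.5,-0.02,-0.015],"turn":0},{"xyz":[0.6,-0.02,-0.015],"turn":0},{"xyz":[0.67,-0.02,-0.015],"turn":0},{"xyz":[0.69,-0.02,-0.015],"turn":0}]'

```text
time_s: 6.02
tool_pos: [0.4379, 0.323, 0.233]
tool_rot: [0.737, 0.676, -0.001, -0.001]
wrist_force: [-0.1, -0.6, -1.9]
width: 0.0098
```

Request:
drive_tool --steps '[{"xyz":[0,0,0],"turn":0},{"xyz":[0,0,0],"turn":0},{"xyz":[0,0,0],"turn":0}]'

```text
time_s: 6.27
tool_pos: [0.4387, 0.3192, 0.2344]
tool_rot: [0.738, 0.675, -0.001, -0.0]
wrist_force: [0.3, -0.1, -1.6]
width: 0.0097
```

```bash
python3 -c "
from h import *
plan(.5396,.3146,.232,-5.3)
snap('wrist','w4');snap('scene','s4');snap('top','t4')
crop('s4',330,110,470,260,4,'s4c')"
```

```text
t 6.27 pos [0.4387 0.3192 0.2344] jaw -5.12 width 0.0097 F [ 0.34 -0.11 -1.57] j6 0.51
shift [0.0149 0.3363 0.0077] turn 0.0039 rows 2.4 0.0
```

View pics/w4.png

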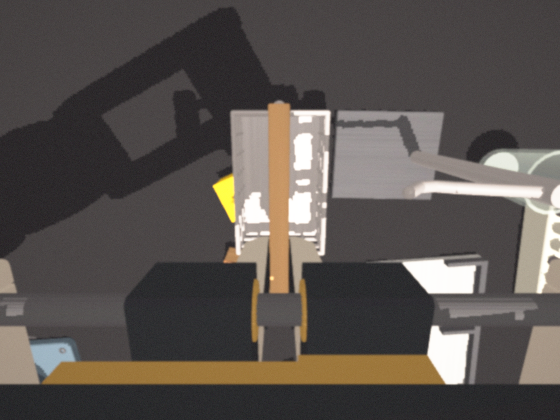

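View pics/s4c.png

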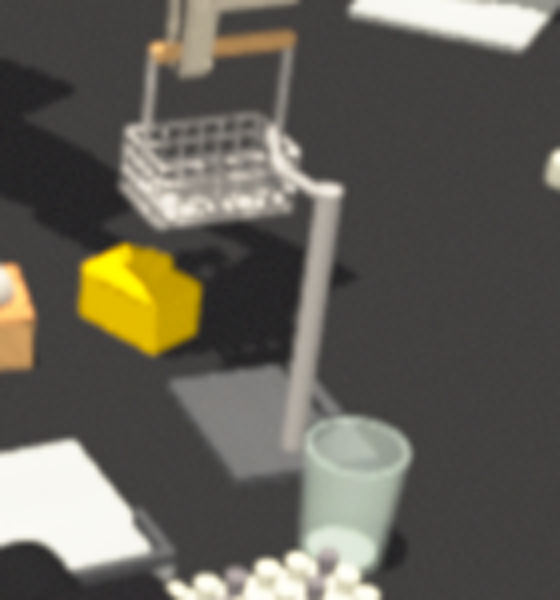

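View pics/t4.png

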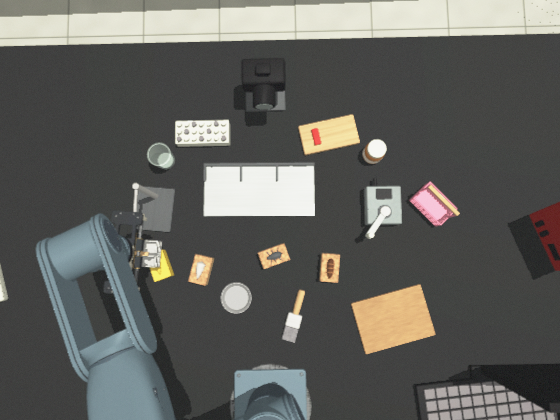

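```bash
python3 -c "
from h import *
f=load('w4');W=cloud(f)
print(pix2plane(f,[(412,190)],.22),pix2plane(f,[(545,190)],.215), W[190,415],W[188,480],W[190,545])
print('bar end',pix2plane(f,[(279,105)],.255),W[115,279],W[180,279])
"
```

```text
[[0.52200944 0.34513662 0.22      ]] [[0.60628324 0.33657226 0.215     ]] [0.5226122  0.34570433 0.22279142] [0.5692494  0.34004587 0.21001833] [0.60539009 0.3368819  0.2160368 ]
bar end [[0.44613123 0.39928049 0.255     ]] [0.44574618 0.39492856 0.25560046] [0.44310774 0.36514577 0.25646057]
```

Request:
drive_tool --steps '[{"xyz":[0.003,0.04,0],"turn":0},{"xyz":[0.006,0.1,0],"turn":0},{"xyz":[0.01,0.16,0],"turn":0},{"xyz":[0.015,0.22,0],"turn":0},{"xyz":[0.018,0.28,0],"turn":0},{"xyz":[0.02,0.33,0],"turn":0},{"xyz":[0.02,0.34,0],"turn":0},{"xyz":[0.02,0.34,0],"turn":0}]'

```text
time_s: 7.08
tool_pos: [0.5426, 0.3165, 0.2346]
tool_rot: [0.738, 0.674, -0.0, 0.0]
wrist_force: [-1.3, 0.6, -1.5]
width: 0.0096
```

Request:
drive_tool --steps '[{"xyz":[0,0,0],"turn":0},{"xyz":[0,0,0],"turn":0}]'

```text
time_s: 7.25
tool_pos: [0.5405, 0.3173, 0.2352]
tool_rot: [0.738, 0.675, -0.0, -0.0]
wrist_force: [-0.7, -0.0, -2.1]
width: 0.0096
```

```bash
python3 -c "
from h import *
plan(.541,.316,.1925,-5.3)
snap('wrist','w5');snap('scene','s5')
crop('s5',330,110,470,260,4,'s5c')"
```

```text
t 7.25 pos [0.5405 0.3173 0.2352] jaw -5.08 width 0.0096 F [-0.65 -0.05 -2.12] j6 0.44
shift [-0.0042  0.002   0.1422] turn 0.005 rows 1.0 0.0
```

View pics/w5.png

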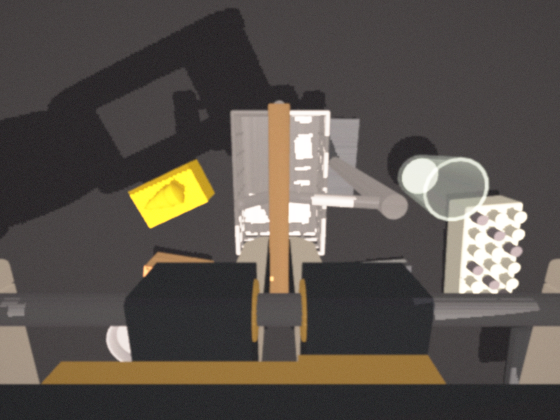

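View pics/s5c.png

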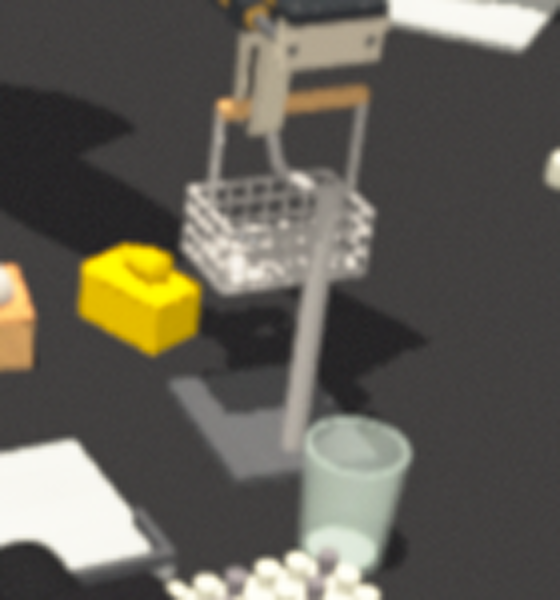

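Request:
drive_tool --steps '[{"xyz":[0,0,0.02],"turn":0},{"xyz":[0,0,0.045],"turn":0},{"xyz":[0,0,0.07],"turn":0},{"xyz":[0,0,0.09],"turn":0},{"xyz":[0,0,0.105],"turn":0},{"xyz":[0,0,0.12],"turn":0},{"xyz":[0,0,0.125],"turn":0},{"xyz":[0,0,0.125],"turn":0}]'

```text
time_s: 8.02
tool_pos: [0.541, 0.3173, 0.197]
tool_rot: [0.738, 0.675, -0.001, -0.0]
wrist_force: [0.5, 1.1, -2.3]
width: 0.0097
```

Request:
drive_tool --steps '[{"xyz":[0,0,0.005],"turn":0},{"xyz":[0,0,0.01],"turn":0},{"xyz":[0,0,0.012],"turn":0},{"xyz":[0,0,0.012],"turn":0}]'

```text
time_s: 8.35
tool_pos: [0.5413, 0.3174, 0.1941]
tool_rot: [0.738, 0.675, 0.0, 0.0]
wrist_force: [-0.8, 0.2, -1.6]
width: 0.0092
```

```bash
python3 -c "
from h import *
plan(.541,.316,.1925,-5.3)
snap('scene','s6')
crop('s6',330,110,470,260,4,'s6c')"
```

```text
t 8.35 pos [0.5413 0.3174 0.1941] jaw -5.08 width 0.0092 F [-0.8   0.18 -1.61] j6 0.44
shift [-0.0048 -0.0006  0.0053] turn 0.0048 rows 0.1 0.0
```

View pics/s6c.png

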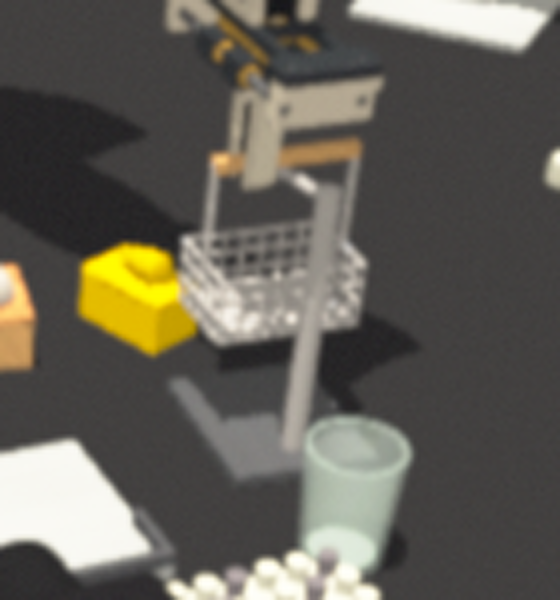

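Not yet loaded onto the hook; lower in small steps until the force changes.

Request:
drive_tool --steps '[{"xyz":[0,0,0.003],"turn":0},{"xyz":[0,0,0.006],"turn":0},{"xyz":[0,0,0.008],"turn":0},{"xyz":[0,0,0.008],"turn":0}]'

```text
time_s: 8.73
tool_pos: [0.5415, 0.3175, 0.1925]
tool_rot: [0.738, 0.675, 0.001, 0.0]
wrist_force: [-0.8, -0.9, 4.5]
width: 0.0096
```

Request:
drive_tool --steps '[{"xyz":[0,0,0.003],"turn":0},{"xyz":[0,0,0.006],"turn":0},{"xyz":[0,0,0.006],"turn":0},{"xyz":[0,0,0.006],"turn":0}]'

```text
time_s: 9.07
tool_pos: [0.5418, 0.3176, 0.1919]
tool_rot: [0.738, 0.675, 0.001, 0.001]
wrist_force: [-2.3, -1.5, 9.3]
width: 0.0095
```

Request:
drive_tool --steps '[{"xyz":[0,0,-0.003],"turn":0},{"xyz":[0,0,-0.003],"turn":0},{"xyz":[0,0,-0.003],"turn":0},{"xyz":[0,0,-0.003],"turn":0},{"xyz":[0,0,-0.003],"turn":0},{"xyz":[0,0,-0.003],"turn":0},{"xyz":[0,0,-0.003],"turn":0},{"xyz":[0,0,-0.003],"turn":0}]' --gripper 0.5

```text
time_s: 9.73
tool_pos: [0.5413, 0.3174, 0.1906]
tool_rot: [0.738, 0.675, -0.0, -0.0]
wrist_force: [0.2, -0.1, 0.1]
width: 0.046
```

Request:
drive_tool --steps '[{"xyz":[0,0,-0.03],"turn":0},{"xyz":[0,0,-0.08],"turn":0},{"xyz":[0,0,-0.15],"turn":0},{"xyz":[0,0,-0.22],"turn":0},{"xyz":[0,0,-0.3],"turn":0},{"xyz":[0,0,-0.32],"turn":0}]'

```text
time_s: 10.23
tool_pos: [0.5428, 0.318, 0.2918]
tool_rot: [0.738, 0.675, 0.003, 0.001]
wrist_force: [-0.5, -0.5, 0.8]
width: 0.0467
```

```bash
python3 -c "
from h import *
plan(.42,-.2,.25)
snap('scene','s7')
snap('wrist','w7')
crop('s7',330,110,470,260,4,'s7c')"
```

```text
t 10.23 pos [0.5428 0.318  0.2918] jaw -5.08 width 0.0467 F [-0.49 -0.53  0.81] j6 0.44
shift [-1.7566 -0.2557  0.1322] turn 0 rows 12.8 0.0
```

View pics/s7c.png

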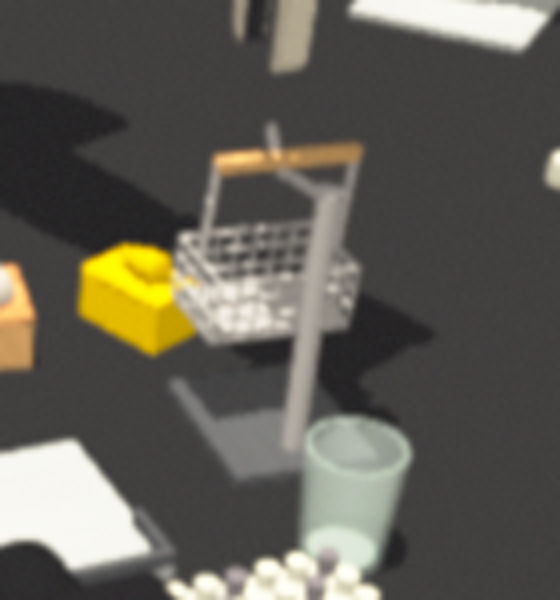

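View pics/w7.png

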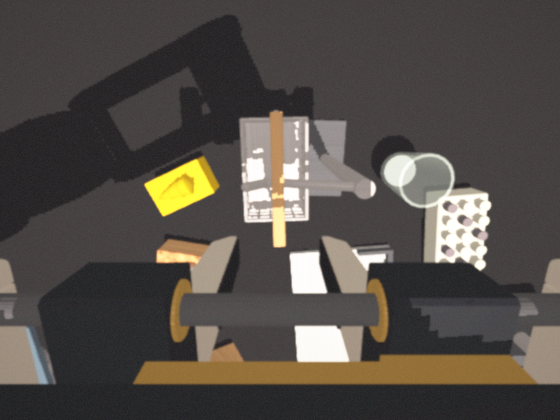

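Request:
drive_tool --steps '[{"xyz":[-0.08,0,0],"turn":0},{"xyz":[-0.2,-0.01,0],"turn":-0.03},{"xyz":[-0.33,-0.02,0.02],"turn":-0.06},{"xyz":[-0.46,-0.03,0.04],"turn":-0.08},{"xyz":[-0.59,-0.04,0.06],"turn":-0.11},{"xyz":[-0.72,-0.05,0.08],"turn":-0.113},{"xyz":[-0.85,-0.05,0.1],"turn":-0.113},{"xyz":[-0.98,-0.06,0.12],"turn":-0.113}]' --gripper 0

```text
time_s: 11.0
tool_pos: [0.4959, 0.0246, 0.2488]
tool_rot: [0.707, 0.707, -0.001, -0.001]
wrist_force: [0.2, -0.7, -0.2]
width: 0.0011
```

```bash
python3 -c "
from h import *
plan(.45,-.25,.24,0)"
```

```text
t 11.0 pos [0.4959 0.0246 0.2488] jaw 0.02 width 0.0011 F [ 0.16 -0.65 -0.18] j6 -0.18
shift [-0.9154 -0.1534  0.0295] turn 0.0004 rows 6.7 0.0
```

Request:
drive_tool --steps '[{"xyz":[-0.13,-0.02,0],"turn":0},{"xyz":[-0.26,-0.05,0],"turn":0},{"xyz":[-0.39,-0.07,0],"turn":0},{"xyz":[-0.52,-0.08,0],"turn":0},{"xyz":[-0.65,-0.09,0],"turn":0},{"xyz":[-0.76,-0.1,0.0],"turn":0},{"xyz":[-0.85,-0.1,0.0],"turn":0},{"xyz":[-0.88,-0.1,0.0],"turn":0}]'

```text
time_s: 11.67
tool_pos: [0.4661, -0.2412, 0.2488]
tool_rot: [0.708, 0.706, -0.001, -0.001]
wrist_force: [0.1, 0.3, -0.2]
width: 0.0006
```

Request:
drive_tool --steps '[{"xyz":[0,0,0],"turn":0},{"xyz":[0,0,0],"turn":0},{"xyz":[0,0,0],"turn":0}]'

```text
time_s: 11.92
tool_pos: [0.4671, -0.2361, 0.2501]
tool_rot: [0.707, 0.708, 0.0, -0.001]
wrist_force: [-0.8, 0.1, -0.6]
width: 0.0006
```

```bash
python3 -c "
from h import *
plan(.467,-.255,.086,0)
snap('top','t8');snap('wrist','w8')
crop('t8',310,140,470,290,4,'t8c')"
```

```text
t 11.92 pos [ 0.4671 -0.2361  0.2501] jaw 0.06 width 0.0006 F [-0.79  0.11 -0.59] j6 -0.68
shift [-0.0638 -0.      0.547 ] turn 0.0014 rows 4.0 0.0
```

View pics/t8c.png

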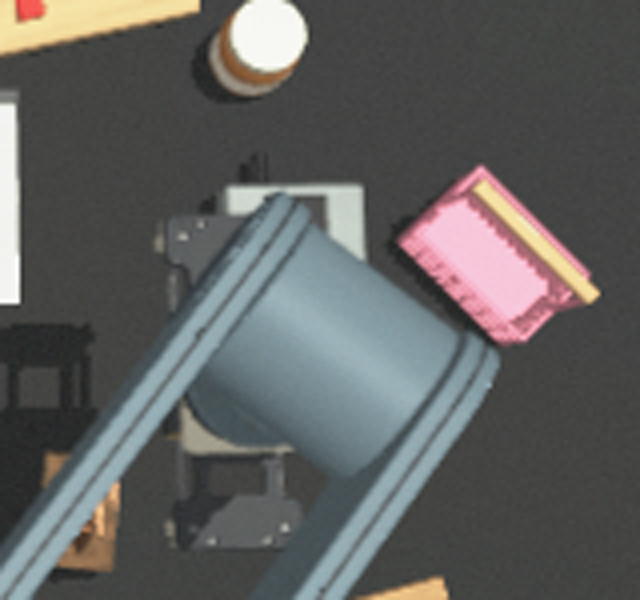

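View pics/w8.png

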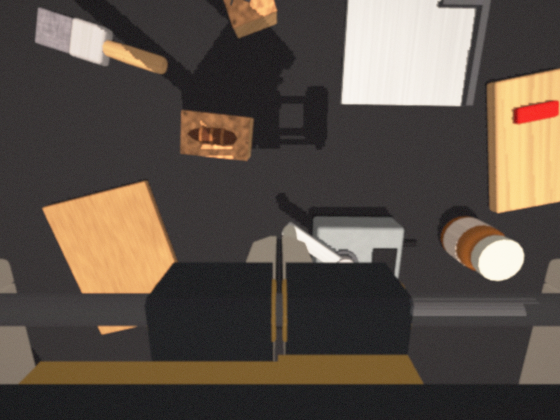

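```bash
python3 -c "
from h import *
crop('w8',230,200,420,300,4,'w8c')
f=load('w8');W=cloud(f);print(W[232,297],W[245,320],W[256,345])
print(pix2plane(f,[(297,231)],.113))"
```

```text
[ 0.48932564 -0.29048285  0.07060188] [ 0.51748558 -0.30693954  0.07112774] [ 0.55026502 -0.3244649   0.06424182]
[[ 0.48663424 -0.27379237  0.113     ]]
```

View pics/w8c.png

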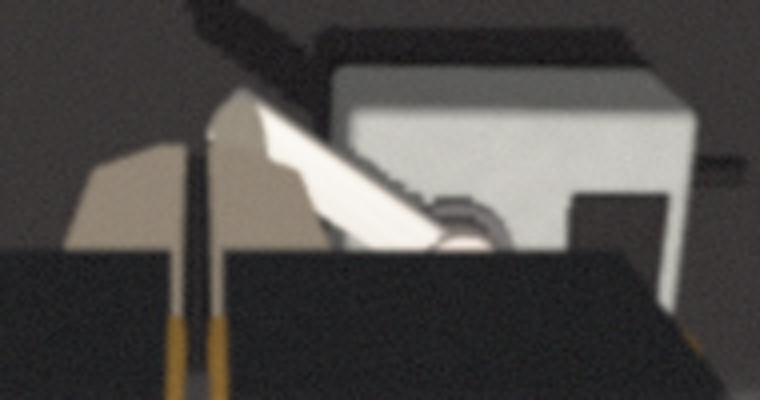

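Request:
drive_tool --steps '[{"xyz":[-0.02,0,0.08],"turn":0},{"xyz":[-0.04,0,0.2],"turn":0},{"xyz":[-0.04,0,0.32],"turn":0},{"xyz":[-0.04,0,0.43],"turn":0},{"xyz":[-0.04,0,0.51],"turn":0},{"xyz":[-0.04,0,0.545],"turn":0},{"xyz":[-0.04,0,0.545],"turn":0},{"xyz":[-0.04,0,0.545],"turn":0}]'

```text
time_s: 12.68
tool_pos: [0.4679, -0.2494, 0.0879]
tool_rot: [0.707, 0.708, 0.0, 0.0]
wrist_force: [0.9, 0.5, 0.2]
width: 0.0004
```

```bash
python3 -c "
from h import *
plan(.467,-.366,.086,0)
f=snap('scene','s8')
crop('s8',110,180,250,320,4,'s8c')"
```

```text
t 12.68 pos [ 0.4679 -0.2494  0.0879] jaw 0.07 width 0.0004 F [0.9  0.49 0.16] j6 -0.7
shift [-0.3886 -0.0034  0.0066] turn 0.0015 rows 2.8 0.0
```

View pics/s8c.png

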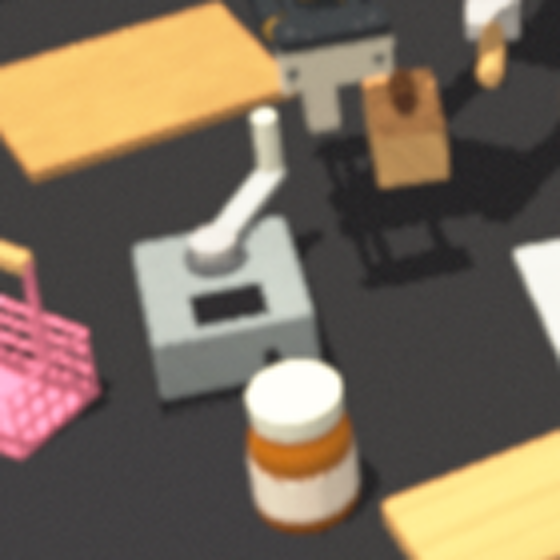

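Request:
drive_tool --steps '[{"xyz":[-0.04,0,0],"turn":0},{"xyz":[-0.08,0,0],"turn":0},{"xyz":[-0.13,0,0],"turn":0},{"xyz":[-0.18,0,0],"turn":0},{"xyz":[-0.23,0,0],"turn":0},{"xyz":[-0.28,0,0],"turn":0},{"xyz":[-0.32,0,0],"turn":0},{"xyz":[-0.34,0,0],"turn":0}]'

```text
time_s: 13.4
tool_pos: [0.4684, -0.3545, 0.0876]
tool_rot: [0.708, 0.707, 0.001, 0.001]
wrist_force: [2.0, 2.7, 0.1]
width: 0.0004
```

Request:
drive_tool --steps '[{"xyz":[-0.01,0,0],"turn":0},{"xyz":[-0.02,0,0],"turn":0},{"xyz":[-0.03,0,0],"turn":0},{"xyz":[-0.04,0,0],"turn":0},{"xyz":[-0.04,0,0],"turn":0},{"xyz":[-0.04,0,0],"turn":0}]'

```text
time_s: 13.9
tool_pos: [0.4675, -0.3633, 0.0872]
tool_rot: [0.707, 0.707, 0.0, -0.0]
wrist_force: [2.6, 4.6, -0.3]
width: 0.0005
```

Request:
drive_tool --steps '[{"xyz":[-0.01,0,0],"turn":0},{"xyz":[-0.015,0,0],"turn":0},{"xyz":[-0.02,0,0],"turn":0},{"xyz":[-0.02,0,0],"turn":0},{"xyz":[-0.02,0,0],"turn":0}]'

```text
time_s: 14.32
tool_pos: [0.4677, -0.3689, 0.0871]
tool_rot: [0.707, 0.707, 0.0, -0.0]
wrist_force: [4.2, 5.1, -0.3]
width: 0.0007
```

```bash
python3 -c "
from h import *
f=snap('scene','s9')
crop('s9',110,180,250,320,4,'s9c')"
```

```text
(no output)
```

View pics/s9c.png

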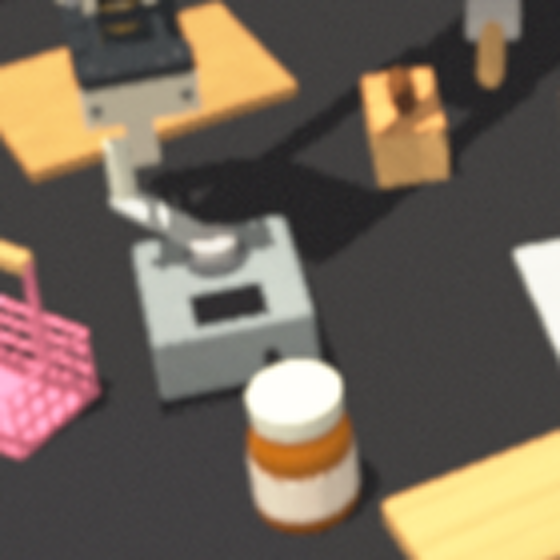

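Request:
drive_tool --steps '[{"xyz":[-0.01,0,0],"turn":0},{"xyz":[-0.015,0,0],"turn":0},{"xyz":[-0.015,0,0],"turn":0},{"xyz":[-0.015,0,0],"turn":0}]'

```text
time_s: 14.7
tool_pos: [0.4678, -0.3703, 0.087]
tool_rot: [0.707, 0.707, 0.002, -0.002]
wrist_force: [4.4, 13.3, 3.4]
width: 0.0005
```

```bash
python3 -c "
from h import *
plan(.467,-.366,.086,0)
f=snap('wrist','w10')
crop('w10',230,200,420,300,4,'w10c')"
```

```text
t 14.7 pos [ 0.4678 -0.3703  0.087 ] jaw 0.06 width 0.0005 F [ 4.44 13.31  3.38] j6 -0.86
shift [ 0.0143 -0.0028  0.0035] turn 0.0014 rows 0.1 0.0
```

View pics/w10.png

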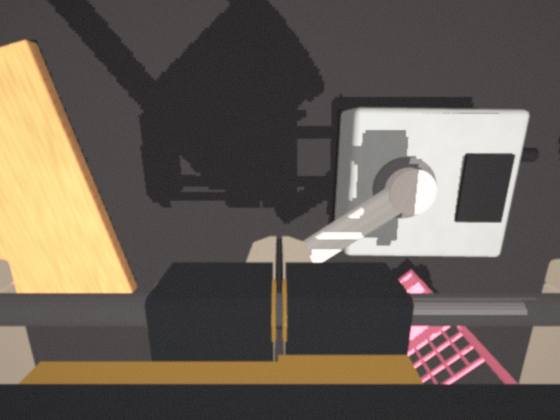

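Force jumped to 13 N with the motion blocked: the lever is at its stop. Release.

Request:
drive_tool --steps '[{"xyz":[0.04,0,0],"turn":0},{"xyz":[0.1,0,0],"turn":0},{"xyz":[0.17,0,0],"turn":0},{"xyz":[0.24,0,0],"turn":0},{"xyz":[0.31,0,0],"turn":0},{"xyz":[0.37,0,0],"turn":0},{"xyz":[0.42,0,0],"turn":0},{"xyz":[0.43,0,0],"turn":0}]'

```text
time_s: 15.42
tool_pos: [0.4668, -0.2434, 0.0874]
tool_rot: [0.706, 0.708, -0.0, -0.0]
wrist_force: [-0.7, -0.6, 0.8]
width: 0.0005
```

Request:
drive_tool --steps '[{"xyz":[0,0,-0.1],"turn":0},{"xyz":[0.0,0,-0.22],"turn":0},{"xyz":[0,0,-0.35],"turn":0},{"xyz":[0.05,0.05,-0.48],"turn":0},{"xyz":[0.15,0.05,-0.55],"turn":0},{"xyz":[0.25,0,-0.55],"turn":0}]' --gripper 1

```text
time_s: 15.92
tool_pos: [0.4718, -0.1732, 0.2582]
tool_rot: [0.708, 0.707, 0.001, 0.006]
wrist_force: [0.5, -0.0, -0.0]
width: 0.0358
```

```bash
python3 -c "
from h import *
plan(.3876,-.18,.25,-6)
f=snap('top','t11');snap('scene','s11')
crop('t11',250,140,450,290,4,'t11c')
for b in blocks(f,[(.39,.1875),(.424,-.02)]): print(np.round(b,4))"
```

```text
t 15.92 pos [ 0.4718 -0.1732  0.2582] jaw -0.09 width 0.0358 F [ 0.51 -0.03 -0.01] j6 -0.57
shift [-0.0231 -0.281   0.0246] turn 0.1313 rows 2.0 0.8
[  0.3888   0.1923  80.1716  51.202  -14.4106]
[ 3.822000e-01 -7.800000e-02  1.809762e+02  3.227290e+01 -3.241000e+01]
```

View pics/t11.png

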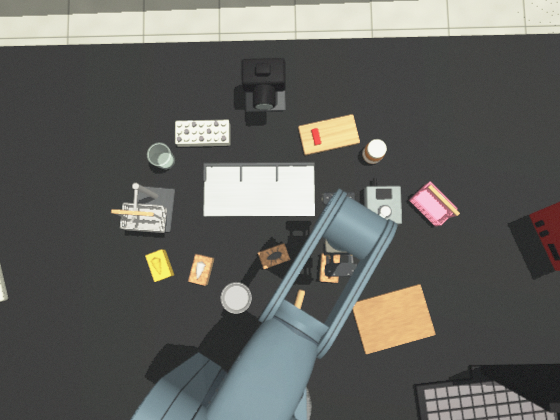

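View pics/s11.png

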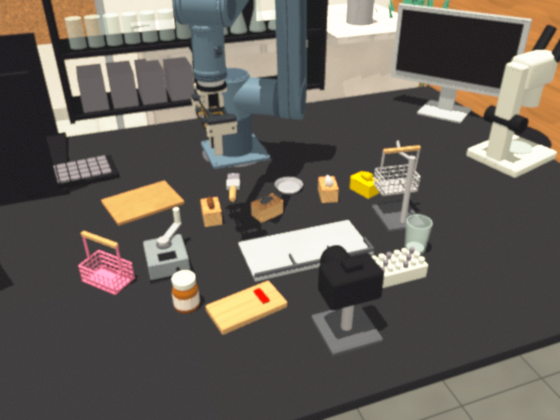

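Request:
drive_tool --steps '[{"xyz":[0,-0.04,0],"turn":0.12},{"xyz":[0,-0.09,0],"turn":0.26},{"xyz":[0,-0.14,0],"turn":0.4},{"xyz":[0,-0.19,0],"turn":0.54},{"xyz":[-0.01,-0.24,0.02],"turn":0.68},{"xyz":[-0.02,-0.27,0.02],"turn":0.82},{"xyz":[-0.02,-0.28,0.02],"turn":0.96},{"xyz":[-0.02,-0.28,0.02],"turn":1.0}]'

```text
time_s: 16.68
tool_pos: [0.3824, -0.1778, 0.246]
tool_rot: [0.925, 0.379, -0.001, 0.0]
wrist_force: [0.7, 0.1, 0.7]
width: 0.0925
```

Request:
drive_tool --steps '[{"xyz":[0,0,0],"turn":0.14},{"xyz":[0,0,0],"turn":0.28},{"xyz":[0,0,0],"turn":0.42},{"xyz":[0,0,0],"turn":0.56},{"xyz":[0,0,0],"turn":0.7},{"xyz":[0,0,0],"turn":0.84},{"xyz":[0,0,0],"turn":0.98},{"xyz":[0,0,0],"turn":1.0}]'

```text
time_s: 17.35
tool_pos: [0.3832, -0.1776, 0.246]
tool_rot: [1.0, -0.002, -0.0, 0.0]
wrist_force: [0.3, 0.3, 0.2]
width: 0.0929
```

```bash
python3 -c "
from h import *
f=snap('wrist','w12')
plan(.3876,-.18,.15,84.3)
"
```

```text
t 17.4 pos [ 0.3832 -0.1774  0.246 ] jaw -90.05 width 0.0931 F [-0.02  0.02 -0.57] j6 0.87
shift [0.0149 0.0083 0.32  ] turn 0.1256 rows 2.3 0.8
```

View pics/w12.png

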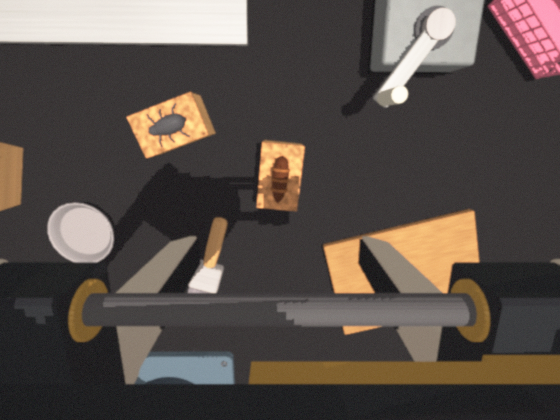

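```bash
python3 -c "
from h import *
f=load('w12')
for b in blocks(f,[(.388,-.18),(.424,-.02)],.055): print(np.round(b,4))
P=pix2plane(f,[(261,141),(304,145),(298,211),(256,209)],.045);print(P.round(4),P.mean(0))
"
```

```text
[ 1.647000e-01 -1.794000e-01  8.576924e+02  2.982054e+02  8.963300e+01]
[ 4.48200e-01 -3.81000e-02  5.86006e+01  5.03606e+01 -7.05448e+01]
[[ 0.4341 -0.157   0.045 ]
 [ 0.4293 -0.2077  0.045 ]
 [ 0.3481 -0.2016  0.045 ]
 [ 0.351  -0.1492  0.045 ]] [ 0.39062235 -0.17884731  0.045     ]
```

Request:
drive_tool --steps '[{"xyz":[0.01,0.0,0.09],"turn":0.06},{"xyz":[0.02,0.007,0.2],"turn":0.117},{"xyz":[0.02,0.007,0.32],"turn":0.117},{"xyz":[0.02,0.007,0.44],"turn":0.117},{"xyz":[0.02,0.007,0.55],"turn":0.117},{"xyz":[0.02,0.007,0.64],"turn":0.117},{"xyz":[0.02,0.007,0.7],"turn":0.117},{"xyz":[0.02,0.007,0.73],"turn":0.117}]'

```text
time_s: 18.07
tool_pos: [0.3879, -0.1779, 0.0248]
tool_rot: [0.999, -0.044, -0.002, -0.001]
wrist_force: [0.4, -0.2, 0.1]
width: 0.093
```

Request:
drive_tool --steps '[{"xyz":[0,0,0.005],"turn":0},{"xyz":[0,0,0.01],"turn":0},{"xyz":[0,0,0.01],"turn":0}]'

```text
time_s: 18.32
tool_pos: [0.39, -0.1792, 0.025]
tool_rot: [0.999, -0.045, 0.001, 0.001]
wrist_force: [0.4, 1.9, 0.8]
width: 0.093
```

```bash
python3 -c "
from h import *
f=snap('wrist','w13')
plan(.389,-.1795,.019,84.7)
"
```

```text
t 18.37 pos [ 0.3902 -0.1792  0.0253] jaw -95.22 width 0.0928 F [-0.97 -0.21  0.31] j6 0.97
shift [-0.0039  0.0012  0.0209] turn 0.0017 rows 0.2 0.0
```

View pics/w13.png

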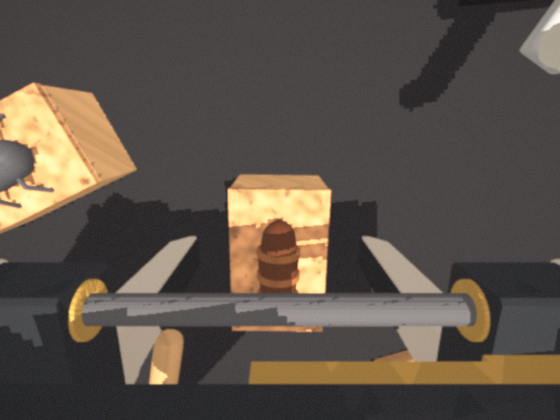

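Request:
drive_tool --steps '[{"xyz":[0,0,0.01],"turn":0},{"xyz":[0,0,0.02],"turn":0},{"xyz":[0,0,0.02],"turn":0},{"xyz":[0,0,0.02],"turn":0},{"xyz":[0,0,0.02],"turn":0},{"xyz":[0,0,0.02],"turn":0},{"xyz":[0,0,0.02],"turn":0},{"xyz":[0,0,0.02],"turn":0}]' --gripper 0 --force 25

```text
time_s: 19.03
tool_pos: [0.3894, -0.1785, 0.0183]
tool_rot: [0.999, -0.046, 0.0, 0.0]
wrist_force: [-0.1, -0.0, 0.4]
width: 0.0497
```

Request:
drive_tool --steps '[{"xyz":[0,0,0],"turn":0},{"xyz":[0,0,0],"turn":0},{"xyz":[0,0,0],"turn":0}]'

```text
time_s: 19.28
tool_pos: [0.3894, -0.1785, 0.0183]
tool_rot: [0.999, -0.046, 0.0, 0.0]
wrist_force: [-0.2, 0.3, 1.7]
width: 0.0495
```

```bash
python3 -c "
from h import *
plan(.6423,-.0699,.13,89)
"
```

```text
t 19.28 pos [ 0.3894 -0.1785  0.0183] jaw -95.26 width 0.0495 F [-0.19  0.26  1.66] j6 0.97
shift [ 0.8064 -0.4376 -0.3722] turn -0.0946 rows 7.1 0.6
```

Request:
drive_tool --steps '[{"xyz":[0,0,-0.05],"turn":0},{"xyz":[0.02,-0.01,-0.15],"turn":0},{"xyz":[0.1,-0.06,-0.27],"turn":-0.03},{"xyz":[0.2,-0.11,-0.36],"turn":-0.06},{"xyz":[0.31,-0.17,-0.37],"turn":-0.09},{"xyz":[0.42,-0.23,-0.37],"turn":-0.095},{"xyz":[0.53,-0.29,-0.37],"turn":-0.095},{"xyz":[0.64,-0.35,-0.37],"turn":-0.095}]'

```text
time_s: 19.95
tool_pos: [0.5912, -0.0903, 0.1289]
tool_rot: [1.0, -0.009, -0.0, -0.0]
wrist_force: [0.7, -0.1, -1.9]
width: 0.0499
```

```bash
python3 -c "
from h import *
plan(.640,-.070,.13,89)
"
```

```text
t 19.95 pos [ 0.5912 -0.0903  0.1289] jaw -90.98 width 0.0499 F [ 0.66 -0.1  -1.9 ] j6 1.25
shift [ 0.1613 -0.0703 -0.0037] turn 0.0004 rows 1.3 0.0
```

Request:
drive_tool --steps '[{"xyz":[0.07,-0.02,0],"turn":0},{"xyz":[0.12,-0.05,0],"turn":0},{"xyz":[0.15,-0.07,0.03],"turn":0},{"xyz":[0.15,-0.07,0.1],"turn":0},{"xyz":[0.15,-0.07,0.18],"turn":0},{"xyz":[0.15,-0.07,0.24],"turn":0},{"xyz":[0.15,-0.07,0.27],"turn":0},{"xyz":[0.15,-0.07,0.27],"turn":0}]'

```text
time_s: 20.62
tool_pos: [0.6326, -0.0707, 0.0447]
tool_rot: [1.0, -0.009, -0.003, -0.001]
wrist_force: [0.7, 0.3, -2.2]
width: 0.0499
```

```bash
python3 -c "
from h import *
plan(.6523,-.0599,.03,89)
f=snap('wrist','w14');snap('top','t14');crop('t14',190,150,330,230,5,'t14c')
"
```

```text
t 20.62 pos [ 0.6326 -0.0707  0.0447] jaw -91.01 width 0.0499 F [ 0.67  0.26 -2.18] j6 1.3
shift [ 0.0653 -0.0372  0.0485] turn -0.0001 rows 0.6 0.0
```

View pics/w14.png

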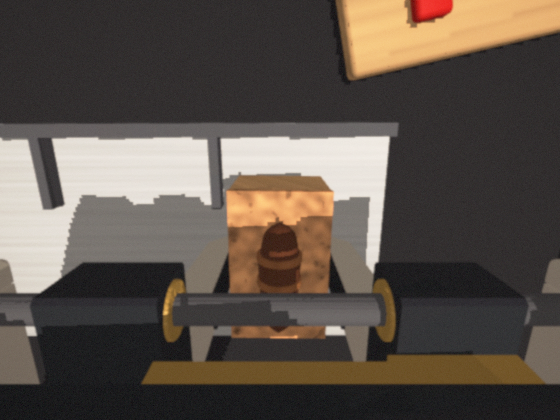

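View pics/t14c.png

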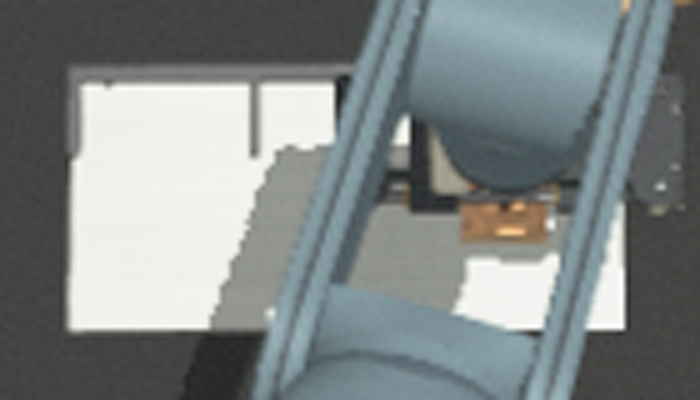

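Request:
drive_tool --steps '[{"xyz":[0,0,0.015],"turn":0},{"xyz":[0,0,0.03],"turn":0},{"xyz":[0,0,0.043],"turn":0},{"xyz":[0,0,0.05],"turn":0},{"xyz":[0,0,0.055],"turn":0},{"xyz":[0,0,0.055],"turn":0}]'

```text
time_s: 21.22
tool_pos: [0.6353, -0.0712, 0.0315]
tool_rot: [1.0, -0.009, -0.0, -0.0]
wrist_force: [0.0, 0.4, -1.6]
width: 0.0502
```

```bash
python3 -c "
from h import *
plan(.6523,-.0599,.029,89)
"
```

```text
t 21.22 pos [ 0.6353 -0.0712  0.0315] jaw -90.99 width 0.0502 F [ 0.04  0.36 -1.58] j6 1.3
shift [ 0.056  -0.0387  0.0082] turn 0.0003 rows 0.5 0.0
```

Request:
drive_tool --steps '[{"xyz":[0,0,0.005],"turn":0},{"xyz":[0,0,0.01],"turn":0},{"xyz":[0.015,0,0.01],"turn":0},{"xyz":[0.03,0,0.01],"turn":0},{"xyz":[0.042,0,0.01],"turn":0},{"xyz":[0.042,0,0.01],"turn":0}]'

```text
time_s: 21.72
tool_pos: [0.6494, -0.0717, 0.0289]
tool_rot: [1.0, -0.009, 0.001, 0.0]
wrist_force: [0.0, -0.5, -2.7]
width: 0.05
```

Request:
drive_tool --steps '[{"xyz":[0.005,0,0],"turn":0},{"xyz":[0.01,0,0.0],"turn":0},{"xyz":[0.015,0,0.0],"turn":0},{"xyz":[0.015,0,0],"turn":0}]'

```text
time_s: 22.05
tool_pos: [0.6529, -0.0716, 0.0287]
tool_rot: [1.0, -0.009, 0.0, 0.0]
wrist_force: [0.0, 0.3, -2.7]
width: 0.0495
```

Request:
drive_tool --steps '[{"xyz":[0,0,0.003],"turn":0},{"xyz":[0,0,0.005],"turn":0},{"xyz":[0.005,0,0.005],"turn":0},{"xyz":[0.01,0,0.005],"turn":0},{"xyz":[0.01,0,0.005],"turn":0}]'

```text
time_s: 22.47
tool_pos: [0.6547, -0.0717, 0.0284]
tool_rot: [1.0, -0.008, -0.001, 0.0]
wrist_force: [-6.2, -0.7, 6.4]
width: 0.0501
```

Request:
drive_tool --steps '[{"xyz":[0.005,0,0],"turn":0},{"xyz":[0.01,0,0.0],"turn":0},{"xyz":[0.01,0,0],"turn":0}]'

```text
time_s: 22.72
tool_pos: [0.6552, -0.072, 0.0284]
tool_rot: [1.0, -0.008, -0.003, 0.0]
wrist_force: [-13.3, -1.8, 12.5]
width: 0.05
```

Request:
drive_tool --steps '[{"xyz":[-0.01,0,-0.005],"turn":0},{"xyz":[-0.01,-0.01,-0.005],"turn":0},{"xyz":[-0.01,-0.02,-0.005],"turn":0},{"xyz":[-0.01,-0.03,-0.005],"turn":0},{"xyz":[-0.01,-0.035,-0.005],"turn":0},{"xyz":[-0.01,-0.035,-0.005],"turn":0}]'

```text
time_s: 23.22
tool_pos: [0.6553, -0.0607, 0.0284]
tool_rot: [1.0, -0.008, -0.001, -0.0]
wrist_force: [-4.0, -1.2, -0.7]
width: 0.0499
```

Request:
drive_tool --steps '[{"xyz":[0,-0.005,0],"turn":0},{"xyz":[0,-0.01,0.0],"turn":0},{"xyz":[0,-0.01,0],"turn":0}]'

```text
time_s: 23.47
tool_pos: [0.6553, -0.0588, 0.0284]
tool_rot: [1.0, -0.008, -0.001, 0.001]
wrist_force: [-3.7, -5.1, -1.8]
width: 0.0496
```

Request:
drive_tool --steps '[{"xyz":[0,-0.005,0],"turn":0},{"xyz":[0,-0.007,0.0],"turn":0},{"xyz":[0,-0.007,0.003],"turn":0},{"xyz":[0,-0.007,0.003],"turn":0}]'

```text
time_s: 23.8
tool_pos: [0.6554, -0.0587, 0.0284]
tool_rot: [1.0, -0.008, -0.0, 0.002]
wrist_force: [-6.2, -9.6, 2.9]
width: 0.0499
```

```bash
python3 -c "
from h import *
plan(.6523,-.0599,.029,89)
f=snap('wrist','w15')
crop('w15',150,80,400,300,3,'w15c')
"
```

```text
t 23.8 pos [ 0.6554 -0.0587  0.0284] jaw -90.97 width 0.0499 F [-6.2  -9.61  2.9 ] j6 1.33
shift [-0.0101  0.0041 -0.0019] turn 0.0006 rows 0.1 0.0
```

View pics/w15c.png

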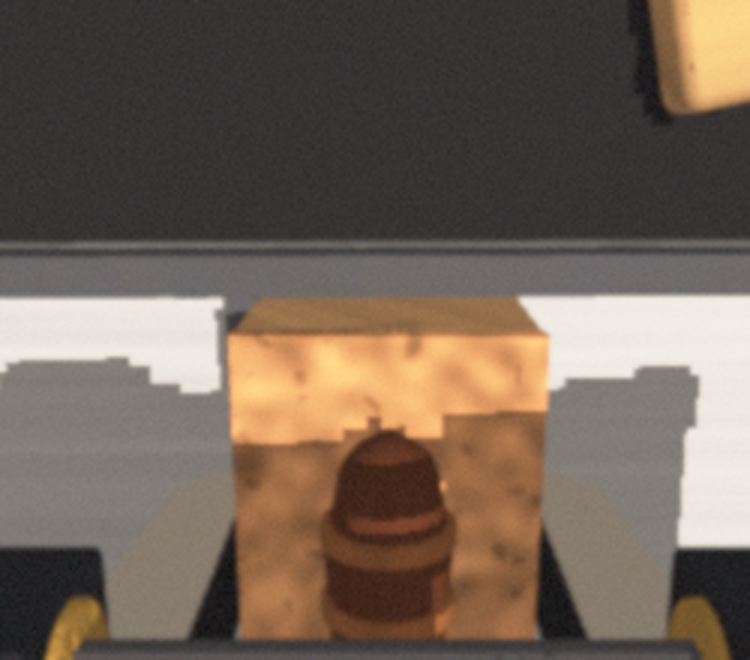

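Request:
drive_tool --steps '[{"xyz":[-0.004,0.006,-0.004],"turn":0},{"xyz":[-0.004,0.006,-0.004],"turn":0},{"xyz":[-0.004,0.006,-0.004],"turn":0}]'

```text
time_s: 24.1
tool_pos: [0.6552, -0.0588, 0.0294]
tool_rot: [1.0, -0.009, 0.001, 0.001]
wrist_force: [-1.4, -6.1, -0.9]
width: 0.0498
```

Request:
drive_tool --steps '[{"xyz":[0,0,0],"turn":0},{"xyz":[0,0,0],"turn":0},{"xyz":[0,0,0],"turn":0},{"xyz":[0,0,0],"turn":0},{"xyz":[0,0,0],"turn":0},{"xyz":[0,0,0],"turn":0}]' --gripper 0.75

```text
time_s: 24.6
tool_pos: [0.6548, -0.0575, 0.0291]
tool_rot: [1.0, -0.008, 0.0, -0.0]
wrist_force: [0.8, -0.2, -0.2]
width: 0.0696
```

Request:
drive_tool --steps '[{"xyz":[0,0,-0.05],"turn":0},{"xyz":[0,0,-0.13],"turn":0},{"xyz":[0,0,-0.25],"turn":0},{"xyz":[0,0,-0.37],"turn":0},{"xyz":[0,0,-0.49],"turn":0},{"xyz":[0,0,-0.52],"turn":0},{"xyz":[0,0,-0.52],"turn":0}]' --gripper 1

```text
time_s: 25.18
tool_pos: [0.6569, -0.0582, 0.1895]
tool_rot: [1.0, -0.009, 0.004, 0.001]
wrist_force: [0.9, 0.3, 0.8]
width: 0.0929
```

```bash
python3 -c "
from h import *
plan(.424,-.02,.2,18.9)
f=snap('wrist','w16');W=cloud(f)
crop('w16',150,50,400,270,3,'w16c')
f=snap('top','t16')
for b in blocks(f,[(.39,.1875),(.424,-.02)]): print(np.round(b,4))
"
```

```text
t 25.18 pos [ 0.6569 -0.0582  0.1895] jaw -90.98 width 0.0929 F [0.86 0.32 0.82] j6 1.33
shift [-0.778  -0.114  -0.0413] turn 1.5583 rows 5.7 9.8
[  0.3888   0.1923  80.2798  51.245  -14.4106]
[ 4.358000e-01  1.860000e-02  2.381410e+02  1.920653e+02 -2.335910e+01]
```

View pics/w16c.png

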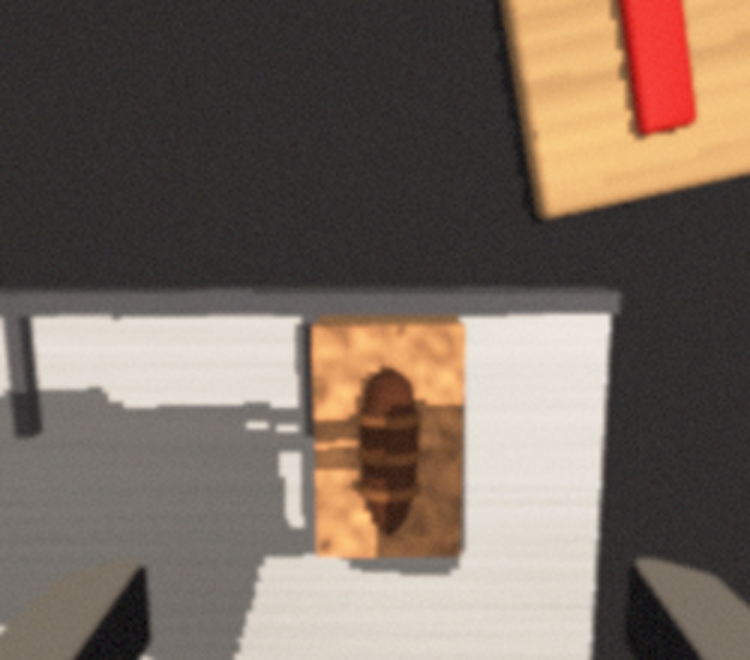

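View pics/t16.png

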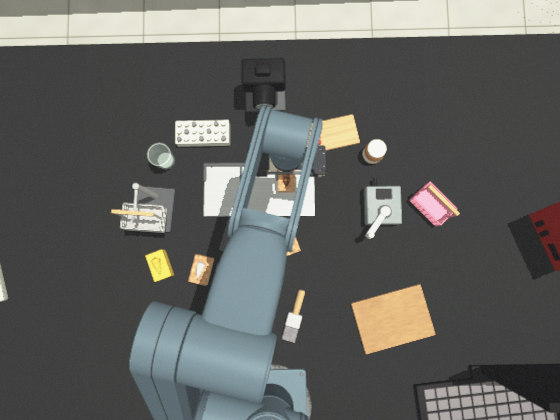

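Request:
drive_tool --steps '[{"xyz":[-0.1,-0.01,-0.03],"turn":0},{"xyz":[-0.22,-0.03,-0.08],"turn":0},{"xyz":[-0.34,-0.05,-0.12],"turn":0},{"xyz":[-0.46,-0.07,-0.16],"turn":0},{"xyz":[-0.58,-0.09,-0.2],"turn":0},{"xyz":[-0.7,-0.11,-0.2],"turn":0},{"xyz":[-0.82,-0.12,-0.2],"turn":0},{"xyz":[-0.86,-0.12,-0.2],"turn":0}]'

```text
time_s: 25.95
tool_pos: [0.3917, -0.0156, 0.2426]
tool_rot: [1.0, -0.008, -0.003, -0.001]
wrist_force: [-0.3, 0.8, -1.6]
width: 0.0929
```

```bash
python3 -c "
from h import *
plan(.424,-.02,.2,18.9)
f=snap('wrist','w17')
for b in blocks(f,[(.424,-.02)],.06): print(np.round(b,4))
"
```

```text
t 25.95 pos [ 0.3917 -0.0156  0.2426] jaw -90.94 width 0.0929 F [-0.27  0.82 -1.61] j6 1.26
shift [0.1089 0.0132 0.1411] turn 1.5591 rows 1.3 9.8
[ 1.733000e-01 -1.210000e-02  8.552726e+02  2.978079e+02  8.917210e+01]
```

View pics/w17.png

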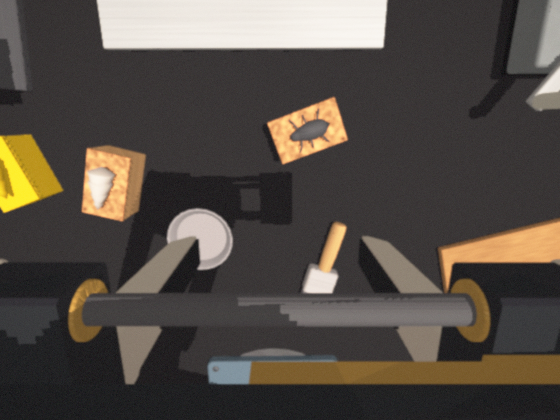

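```bash
python3 -c "
from h import *
f=load('w17')
for c in [[(268,123),(337,98),(348,140),(281,163)],[(88,146),(131,150),(123,220),(82,211)]]:
  P=pix2plane(f,c,.045)[:,:2]
  r=cv2.minAreaRect((P*1000).astype(np.float32)); print(P.mean(0),r)
"; python3 -c "
import sys;sys.path.insert(0,'.')
" ; python3 -c "
from h import *
plan(.4246,-.0205,.15,18.9)"
```

```text
[ 0.45180091 -0.05005286] ((451.89007568359375, -50.01551055908203), (48.616477966308594, 83.0182876586914), 18.067214965820312)
[0.39529135 0.19370258] ((397.0650634765625, 193.55352783203125), (50.61826705932617, 89.38539123535156), 75.32266235351562)
t 26.0 pos [ 0.3919 -0.0159  0.2429] jaw -90.95 width 0.0933 F [-1.67  0.91 -0.24] j6 1.26
shift [0.1112 0.0138 0.309 ] turn 1.5588 rows 2.4 9.8
```

The beetle block has been knocked aside: it is now at about (0.452, −0.050). Going to the new position.

Request:
drive_tool --steps '[{"xyz":[0.04,0.02,0],"turn":0.13},{"xyz":[0.08,0.04,0],"turn":0.27},{"xyz":[0.12,0.07,0],"turn":0.41},{"xyz":[0.16,0.09,0.0],"turn":0.55},{"xyz":[0.19,0.11,0.0],"turn":0.69},{"xyz":[0.2,0.11,0.05],"turn":0.83},{"xyz":[0.2,0.11,0.1],"turn":0.97},{"xyz":[0.2,0.11,0.15],"turn":1.0}]'

```text
time_s: 26.67
tool_pos: [0.4573, -0.0517, 0.1975]
tool_rot: [0.919, -0.394, -0.001, -0.0]
wrist_force: [0.0, 0.1, -0.3]
width: 0.093
```

```bash
python3 -c "
from h import *
plan(.451,-.05,.15,18.0)
f=snap('wrist','w18')
"
```

```text
t 26.67 pos [ 0.4573 -0.0517  0.1975] jaw -136.35 width 0.093 F [ 0.04  0.05 -0.33] j6 2.02
shift [-0.0182  0.0112  0.1585] turn 0.5701 rows 1.2 3.6
```

View pics/w18.png

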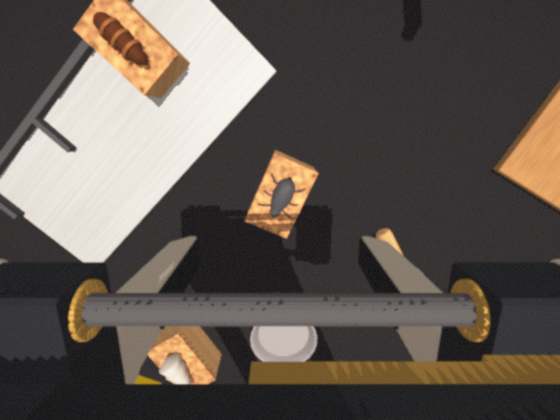

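```bash
python3 -c "
from h import *
f=load('w18')
crop('w18',220,130,340,250,6,'w18c')
for c in [[(276,151),(319,173),(287,239),(245,219)]]:
  P=pix2plane(f,c,.045)[:,:2]
  r=cv2.minAreaRect((P*1000).astype(np.float32)); print(P.mean(0),r)
"
```

```text
[ 0.45167247 -0.05001639] ((451.3988037109375, -50.08601379394531), (51.624507904052734, 82.83360290527344), 18.83493423461914)
```

View pics/w18c.png

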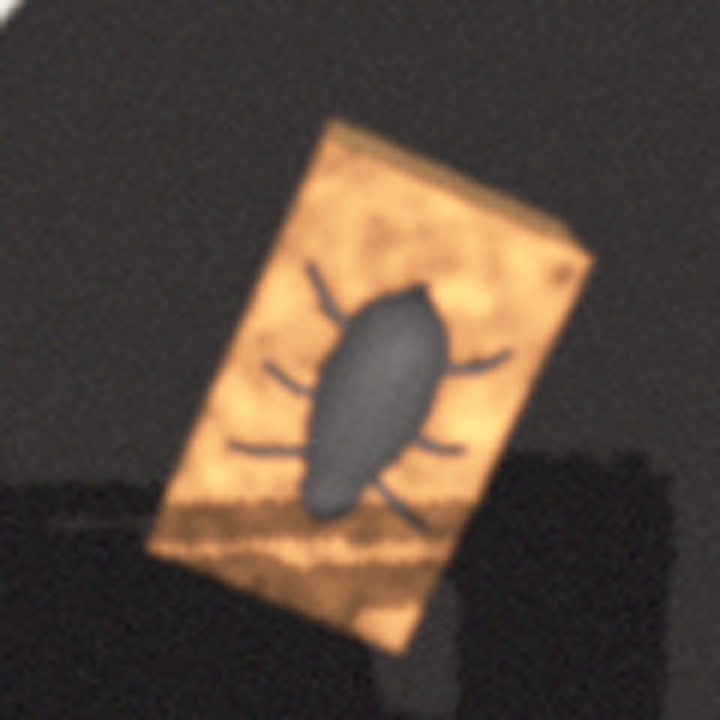

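Request:
drive_tool --steps '[{"xyz":[-0.01,0.01,0],"turn":0.14},{"xyz":[-0.017,0.01,0.0],"turn":0.28},{"xyz":[-0.017,0.01,0.03],"turn":0.42},{"xyz":[-0.017,0.01,0.1],"turn":0.56},{"xyz":[-0.017,0.01,0.2],"turn":0.582},{"xyz":[-0.017,0.01,0.3],"turn":0.582},{"xyz":[-0.017,0.01,0.38],"turn":0.582},{"xyz":[-0.017,0.01,0.4],"turn":0.582}]'

```text
time_s: 27.38
tool_pos: [0.4483, -0.0488, 0.0757]
tool_rot: [0.808, -0.589, -0.004, 0.001]
wrist_force: [-0.4, 0.0, -0.0]
width: 0.0929
```

```bash
python3 -c "
from h import *
plan(.4515,-.05,.019,18.6)
f=snap('wrist','w19')
"
```

```text
t 27.38 pos [ 0.4483 -0.0488  0.0757] jaw -162.14 width 0.0929 F [-0.39  0.01 -0.04] j6 2.47
shift [ 0.0079 -0.0102  0.1889] turn -0.0165 rows 1.4 0.1
```

View pics/w19.png

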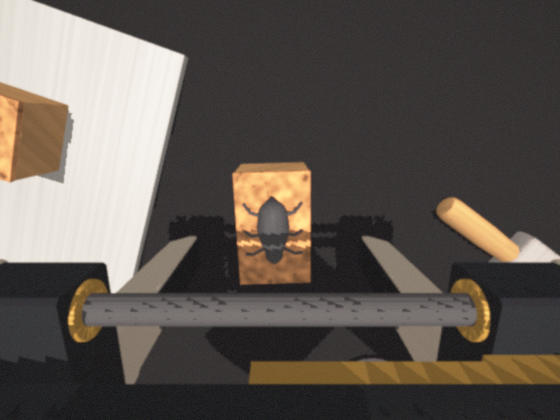

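Request:
drive_tool --steps '[{"xyz":[0.007,-0.009,0.05],"turn":-0.01},{"xyz":[0.007,-0.009,0.11],"turn":-0.015},{"xyz":[0.007,-0.009,0.16],"turn":-0.015},{"xyz":[0.007,-0.009,0.19],"turn":-0.015},{"xyz":[0.007,-0.009,0.195],"turn":-0.015},{"xyz":[0.007,-0.009,0.195],"turn":-0.015}]'

```text
time_s: 27.93
tool_pos: [0.4546, -0.0511, 0.0218]
tool_rot: [0.812, -0.584, -0.0, 0.0]
wrist_force: [-1.0, 0.2, 0.9]
width: 0.0931
```

```bash
python3 -c "
from h import *
plan(.4515,-.05,.0185,18.6)
"
```

```text
t 27.93 pos [ 0.4546 -0.0511  0.0218] jaw -161.49 width 0.0931 F [-1.01  0.21  0.9 ] j6 2.46
shift [-0.0068  0.0087  0.0108] turn -0.002 rows 0.1 0.0
```

Request:
drive_tool --steps '[{"xyz":[-0.007,0.009,0.005],"turn":0},{"xyz":[-0.007,0.009,0.011],"turn":0},{"xyz":[-0.007,0.009,0.011],"turn":0}]'

```text
time_s: 28.18
tool_pos: [0.4511, -0.0498, 0.0187]
tool_rot: [0.812, -0.584, 0.0, -0.0]
wrist_force: [0.0, 0.4, 0.7]
width: 0.0927
```

Request:
drive_tool --steps '[{"xyz":[0,0,0],"turn":0},{"xyz":[0,0,0],"turn":0},{"xyz":[0,0,0],"turn":0},{"xyz":[0,0,0],"turn":0},{"xyz":[0,0,0],"turn":0},{"xyz":[0,0,0],"turn":0},{"xyz":[0,0,0],"turn":0},{"xyz":[0,0,0],"turn":0}]' --gripper 0 --force 25

```text
time_s: 28.85
tool_pos: [0.4512, -0.0499, 0.0183]
tool_rot: [0.812, -0.584, 0.0, -0.0]
wrist_force: [1.0, -0.0, -0.4]
width: 0.0498
```

Request:
drive_tool --steps '[{"xyz":[0,0,0],"turn":0},{"xyz":[0,0,0],"turn":0}]'

```text
time_s: 29.02
tool_pos: [0.4512, -0.0499, 0.0183]
tool_rot: [0.812, -0.584, 0.0, -0.0]
wrist_force: [1.4, 0.9, -1.0]
width: 0.0497
```

```bash
python3 -c "
from h import *
plan(.6421,.0381,.13,89)
snap('wrist','w20')
"
```

```text
t 29.02 pos [ 0.4512 -0.0499  0.0183] jaw -161.5 width 0.0497 F [ 1.41  0.93 -1.03] j6 2.46
shift [-0.0762 -0.6966 -0.3721] turn -1.5667 rows 5.7 9.8
```

View pics/w20.png

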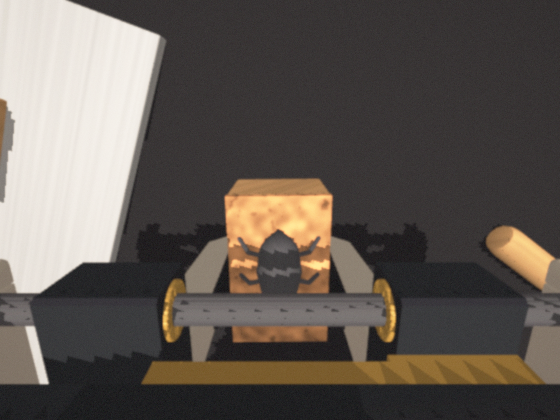

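Request:
drive_tool --steps '[{"xyz":[0,0,-0.07],"turn":0},{"xyz":[0,0,-0.18],"turn":-0.05},{"xyz":[-0.01,-0.07,-0.3],"turn":-0.17},{"xyz":[-0.02,-0.17,-0.37],"turn":-0.3},{"xyz":[-0.03,-0.29,-0.37],"turn":-0.44},{"xyz":[-0.04,-0.41,-0.37],"turn":-0.58},{"xyz":[-0.06,-0.53,-0.37],"turn":-0.72},{"xyz":[-0.07,-0.6,-0.37],"turn":-0.86}]'

```text
time_s: 29.73
tool_pos: [0.6174, 0.0289, 0.1287]
tool_rot: [0.96, -0.279, 0.0, -0.0]
wrist_force: [0.5, -0.6, -3.2]
width: 0.0498
```

Request:
drive_tool --steps '[{"xyz":[0,0,0],"turn":-0.14},{"xyz":[0,0,0],"turn":-0.28},{"xyz":[0,0,0],"turn":-0.42},{"xyz":[0,0,0],"turn":-0.56},{"xyz":[0,0,0],"turn":-0.67},{"xyz":[0,0,0],"turn":-0.705},{"xyz":[0,0,0],"turn":-0.705},{"xyz":[0,0,0],"turn":-0.705}]'

```text
time_s: 30.4
tool_pos: [0.6143, 0.0272, 0.1284]
tool_rot: [1.0, -0.01, -0.001, -0.0]
wrist_force: [0.2, -0.4, -3.7]
width: 0.05
```

```bash
python3 -c "
from h import *
plan(.640,.0365,.045,89.02)
"
```

```text
t 30.4 pos [0.6143 0.0272 0.1284] jaw -91.14 width 0.05 F [ 0.17 -0.37 -3.7 ] j6 1.45
shift [ 0.0855 -0.0325  0.2779] turn -0.0036 rows 2.1 0.0
```

Request:
drive_tool --steps '[{"xyz":[0.04,-0.015,0],"turn":-0.003},{"xyz":[0.075,-0.03,0.02],"turn":-0.003},{"xyz":[0.075,-0.03,0.08],"turn":-0.003},{"xyz":[0.075,-0.03,0.16],"turn":-0.003},{"xyz":[0.075,-0.03,0.24],"turn":-0.003},{"xyz":[0.075,-0.03,0.3],"turn":-0.003},{"xyz":[0.075,-0.03,0.315],"turn":-0.003},{"xyz":[0.075,-0.03,0.315],"turn":-0.003}]'

```text
time_s: 31.07
tool_pos: [0.6364, 0.0361, 0.0324]
tool_rot: [1.0, -0.008, -0.002, -0.0]
wrist_force: [-0.4, 0.2, -2.8]
width: 0.0502
```

Request:
drive_tool --steps '[{"xyz":[0,0,0.003],"turn":0},{"xyz":[0,0,0.006],"turn":0},{"xyz":[0,0,0.01],"turn":0},{"xyz":[0,0,0.01],"turn":0}]'

```text
time_s: 31.4
tool_pos: [0.6384, 0.0357, 0.0328]
tool_rot: [1.0, -0.008, 0.001, 0.0]
wrist_force: [0.3, -0.1, -3.0]
width: 0.0498
```

```bash
python3 -c "
from h import *
plan(.6565,.049,.0282,89.02)
snap('wrist','w21')
"
```

```text
t 31.4 pos [0.6384 0.0357 0.0328] jaw -90.95 width 0.0498 F [ 0.31 -0.08 -2.99] j6 1.47
shift [ 0.0596 -0.0454  0.0154] turn 0.0007 rows 0.6 0.0
```

View pics/w21.png

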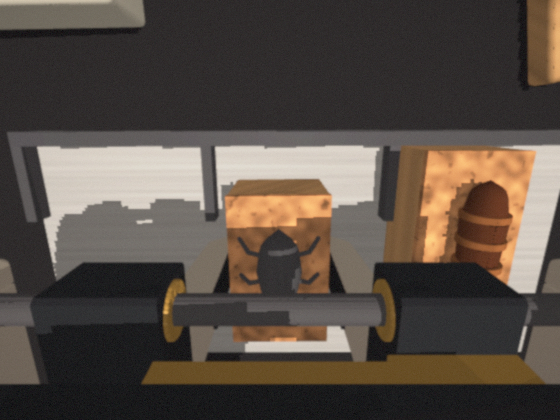

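Request:
drive_tool --steps '[{"xyz":[0,0,0.008],"turn":0},{"xyz":[0,0,0.015],"turn":0},{"xyz":[0.015,0,0.015],"turn":0},{"xyz":[0.03,0,0.015],"turn":0},{"xyz":[0.045,0,0.015],"turn":0},{"xyz":[0.052,0,0.015],"turn":0},{"xyz":[0.055,0,0.016],"turn":0},{"xyz":[0.055,0,0.016],"turn":0}]'

```text
time_s: 32.12
tool_pos: [0.6538, 0.0354, 0.0282]
tool_rot: [1.0, -0.008, -0.0, 0.0]
wrist_force: [-6.3, -1.0, 8.8]
width: 0.0497
```

Request:
drive_tool --steps '[{"xyz":[0.004,0,0],"turn":0},{"xyz":[0.008,0,0.0],"turn":0},{"xyz":[0.01,0,0],"turn":0},{"xyz":[0.01,0,0],"turn":0}]'

```text
time_s: 32.45
tool_pos: [0.6568, 0.0354, 0.0282]
tool_rot: [1.0, -0.008, -0.0, 0.0]
wrist_force: [-6.5, -1.3, 8.5]
width: 0.05
```

Request:
drive_tool --steps '[{"xyz":[0.0,0,-0.003],"turn":0},{"xyz":[0.004,0,-0.003],"turn":0},{"xyz":[0.008,0,-0.003],"turn":0},{"xyz":[0.01,0,-0.003],"turn":0},{"xyz":[0.01,0,-0.003],"turn":0}]'

```text
time_s: 32.87
tool_pos: [0.6587, 0.0355, 0.0283]
tool_rot: [1.0, -0.008, -0.002, 0.0]
wrist_force: [-8.6, 0.0, 8.7]
width: 0.0499
```

Request:
drive_tool --steps '[{"xyz":[0.004,0,0],"turn":0},{"xyz":[0.006,0,0],"turn":0},{"xyz":[0.006,0,0],"turn":0}]'

```text
time_s: 33.12
tool_pos: [0.6589, 0.0356, 0.0283]
tool_rot: [1.0, -0.008, -0.003, -0.0]
wrist_force: [-14.1, 0.4, 13.0]
width: 0.0499
```

Fence contact (x stalled, 14 N). Now the sideways push.

Request:
drive_tool --steps '[{"xyz":[-0.008,0,-0.005],"turn":0},{"xyz":[-0.008,-0.01,-0.005],"turn":0},{"xyz":[-0.008,-0.02,-0.005],"turn":0},{"xyz":[-0.008,-0.03,-0.005],"turn":0},{"xyz":[-0.008,-0.04,-0.005],"turn":0},{"xyz":[-0.008,-0.045,-0.005],"turn":0},{"xyz":[-0.008,-0.045,-0.005],"turn":0}]'

```text
time_s: 33.7
tool_pos: [0.6591, 0.0491, 0.0286]
tool_rot: [1.0, -0.008, -0.001, 0.0]
wrist_force: [-4.5, -1.9, -5.5]
width: 0.0499
```

Request:
drive_tool --steps '[{"xyz":[0,-0.004,0],"turn":0},{"xyz":[0,-0.008,0],"turn":0},{"xyz":[0,-0.008,0],"turn":0}]'

```text
time_s: 33.95
tool_pos: [0.6591, 0.0492, 0.0286]
tool_rot: [1.0, -0.008, -0.001, 0.002]
wrist_force: [-5.0, -8.5, -4.1]
width: 0.0496
```

Request:
drive_tool --steps '[{"xyz":[0.002,-0.003,0.003],"turn":0},{"xyz":[0.002,-0.003,0.003],"turn":0},{"xyz":[0.002,-0.003,0.003],"turn":0}]'

```text
time_s: 34.2
tool_pos: [0.6591, 0.0493, 0.0286]
tool_rot: [1.0, -0.008, -0.002, 0.002]
wrist_force: [-9.1, -11.3, 1.1]
width: 0.0498
```

```bash
python3 -c "
from h import *
plan(.6565,.049,.0282,89.02)
snap('wrist','w22');crop('w22',150,80,400,300,3,'w22c')
"
```

```text
t 34.2 pos [0.6591 0.0493 0.0286] jaw -90.94 width 0.0498 F [ -9.08 -11.34   1.06] j6 1.5
shift [-0.0087  0.0011  0.0012] turn 0.0009 rows 0.1 0.0
```

View pics/w22c.png

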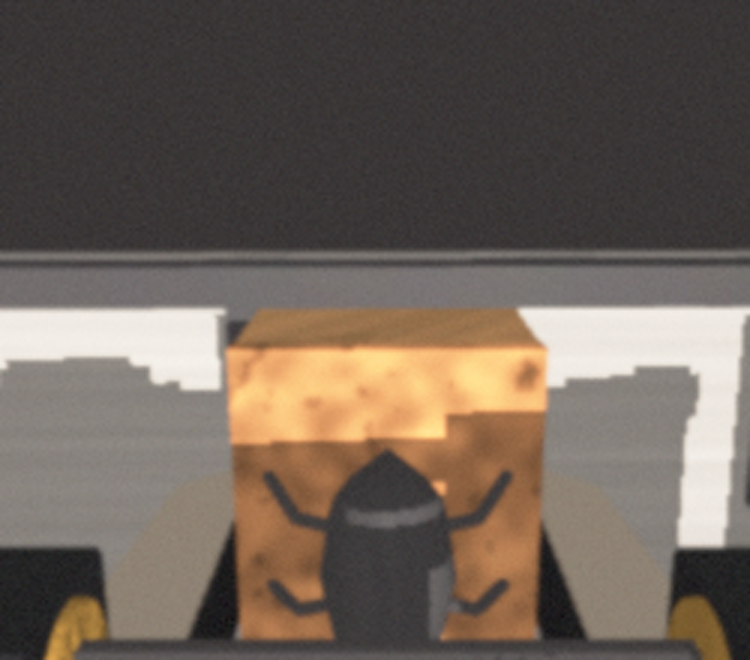

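Flush on both. Relax and release, then go for the shell.

Request:
drive_tool --steps '[{"xyz":[-0.006,0.007,-0.003],"turn":0},{"xyz":[-0.006,0.007,-0.003],"turn":0},{"xyz":[-0.006,0.007,-0.003],"turn":0}]'

```text
time_s: 34.5
tool_pos: [0.659, 0.0492, 0.0296]
tool_rot: [1.0, -0.008, 0.0, 0.001]
wrist_force: [-2.4, -5.7, -1.5]
width: 0.0495
```

Request:
drive_tool --steps '[{"xyz":[0,0,0],"turn":0},{"xyz":[0,0,0],"turn":0},{"xyz":[0,0,0],"turn":0},{"xyz":[0,0,0],"turn":0},{"xyz":[0,0,0],"turn":0},{"xyz":[0,0,0],"turn":0}]' --gripper 0.75

```text
time_s: 35.0
tool_pos: [0.659, 0.0504, 0.0296]
tool_rot: [1.0, -0.008, 0.0, -0.0]
wrist_force: [0.7, -0.2, -0.9]
width: 0.0699
```

Request:
drive_tool --steps '[{"xyz":[0,0,-0.05],"turn":0},{"xyz":[0,0,-0.13],"turn":0},{"xyz":[0,0,-0.25],"turn":0},{"xyz":[0,0,-0.37],"turn":0},{"xyz":[0,0,-0.49],"turn":0},{"xyz":[0,0,-0.6],"turn":0},{"xyz":[0,0,-0.65],"turn":0}]' --gripper 1

```text
time_s: 35.58
tool_pos: [0.6606, 0.0502, 0.2303]
tool_rot: [1.0, -0.008, 0.004, 0.0]
wrist_force: [0.4, -0.3, -0.0]
width: 0.0932
```

```bash
python3 -c "
from h import *
plan(.37,.19,.24,75.3)
snap('wrist','w23');snap('top','t23')
"
```

```text
t 35.58 pos [0.6606 0.0502 0.2303] jaw -90.93 width 0.0932 F [ 0.44 -0.26 -0.04] j6 1.49
shift [-0.9757 -0.4504 -0.0406] turn 0.3061 rows 7.7 1.9
```

View pics/w23.png

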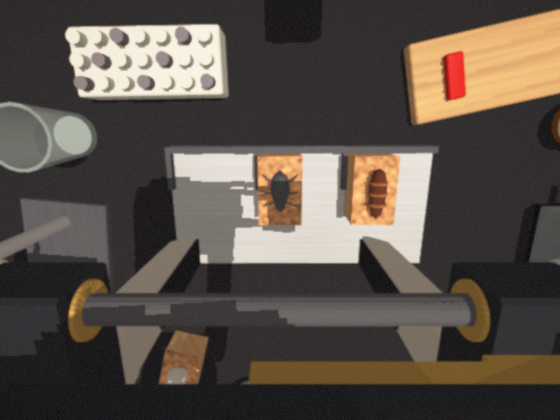

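View pics/t23.png

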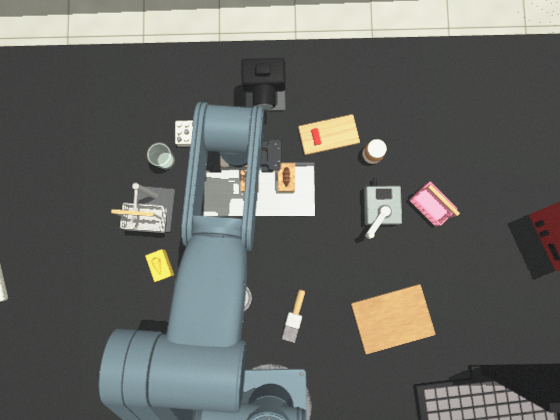

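Request:
drive_tool --steps '[{"xyz":[-0.1,-0.04,-0.01],"turn":0.05},{"xyz":[-0.22,-0.1,-0.02],"turn":0.12},{"xyz":[-0.34,-0.16,-0.03],"turn":0.2},{"xyz":[-0.46,-0.22,-0.04],"turn":0.28},{"xyz":[-0.58,-0.28,-0.04],"turn":0.306},{"xyz":[-0.7,-0.33,-0.04],"turn":0.306},{"xyz":[-0.82,-0.38,-0.04],"turn":0.306},{"xyz":[-0.92,-0.43,-0.04],"turn":0.306}]'

```text
time_s: 36.35
tool_pos: [0.3812, 0.184, 0.2345]
tool_rot: [0.992, -0.128, -0.002, 0.0]
wrist_force: [0.9, 0.6, 0.2]
width: 0.093
```

```bash
python3 -c "
from h import *
plan(.389,.1925,.15,75.3)
snap('wrist','w24')
"
```

```text
t 36.35 pos [0.3812 0.184  0.2345] jaw -104.71 width 0.093 F [0.93 0.62 0.25] j6 2.01
shift [ 0.0189 -0.0344  0.2815] turn -0.0003 rows 2.0 0.0
```

View pics/w24.png

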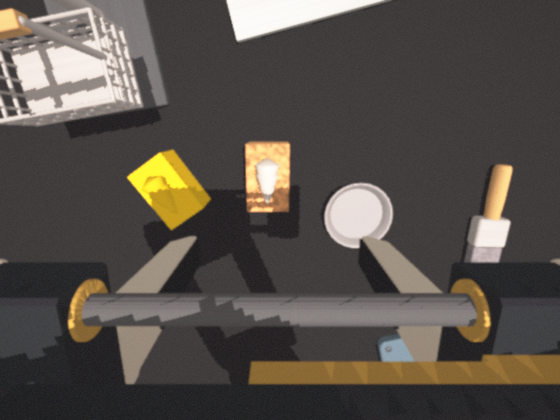

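```bash
python3 -c "
from h import *
f=load('w24')
P=pix2plane(f,[(246,142),(291,142),(289,213),(246,213)],.045)[:,:2]
print(P.mean(0),cv2.minAreaRect((P*1000).astype(np.float32)))
plan(P.mean(0)[0]-.001,P.mean(0)[1],.06,75.3)
"
```

```text
[0.3917584  0.19426012] ((391.8200378417969, 194.46763610839844), (52.14033126831055, 85.4559097290039), 74.29962921142578)
t 36.4 pos [0.3761 0.1861 0.2344] jaw -104.61 width 0.0929 F [-5.8   1.52 -0.66] j6 2.02
shift [ 0.0447 -0.0388  0.5811] turn 0.0019 rows 4.2 0.0
```

Request:
drive_tool --steps '[{"xyz":[0.02,-0.02,0.05],"turn":0.01},{"xyz":[0.043,-0.037,0.15],"turn":0.01},{"xyz":[0.043,-0.037,0.25],"turn":0.01},{"xyz":[0.043,-0.037,0.35],"turn":0.01},{"xyz":[0.043,-0.037,0.45],"turn":0.01},{"xyz":[0.043,-0.037,0.52],"turn":0.01},{"xyz":[0.043,-0.037,0.52],"turn":0.01},{"xyz":[0.043,-0.037,0.52],"turn":0.01}]' --gripper 0.75

```text
time_s: 37.07
tool_pos: [0.3985, 0.1907, 0.0788]
tool_rot: [0.991, -0.132, -0.002, 0.001]
wrist_force: [-0.2, 0.3, 0.1]
width: 0.0696
```

```bash
python3 -c "
from h import *
snap('wrist','w25')
plan(.3905,.194,.019,74.9)
"
```

```text
t 37.12 pos [0.3999 0.191  0.0802] jaw -105.16 width 0.0694 F [-0.23  0.74 -0.3 ] j6 2.03
shift [-0.0325 -0.0016  0.2039] turn -0.0014 rows 1.5 0.0
```

View pics/w25.png

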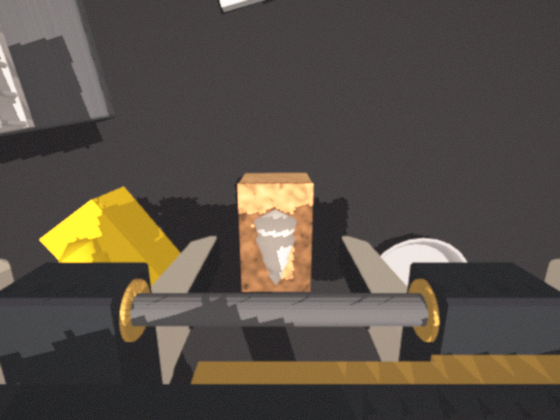

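Request:
drive_tool --steps '[{"xyz":[-0.03,-0.002,0],"turn":0},{"xyz":[-0.03,-0.002,0.06],"turn":0},{"xyz":[-0.03,-0.002,0.13],"turn":0},{"xyz":[-0.03,-0.002,0.18],"turn":0},{"xyz":[-0.03,-0.002,0.203],"turn":0},{"xyz":[-0.03,-0.002,0.203],"turn":0},{"xyz":[-0.03,-0.002,0.203],"turn":0}]'

```text
time_s: 37.7
tool_pos: [0.392, 0.1943, 0.0204]
tool_rot: [0.991, -0.132, 0.001, -0.0]
wrist_force: [-0.4, 1.6, -0.1]
width: 0.0698
```

```bash
python3 -c "
from h import *
snap('wrist','w26')
plan(.3905,.194,.019,74.9)
"
```

```text
t 37.75 pos [0.3924 0.1943 0.0206] jaw -105.15 width 0.07 F [-1.07  0.53  0.07] j6 2.04
shift [-0.0057  0.0027  0.0053] turn -0.0011 rows 0.1 0.0
```

View pics/w26.png

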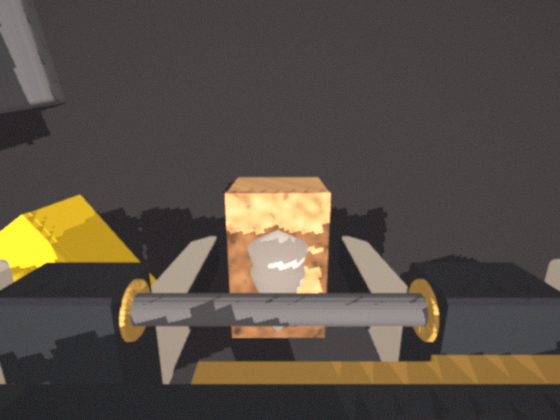

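Request:
drive_tool --steps '[{"xyz":[-0.006,0.001,0.006],"turn":0},{"xyz":[-0.006,0.001,0.006],"turn":0},{"xyz":[-0.006,0.001,0.006],"turn":0},{"xyz":[-0.006,0.001,0.006],"turn":0},{"xyz":[-0.006,0.001,0.006],"turn":0},{"xyz":[-0.006,0.001,0.006],"turn":0},{"xyz":[-0.006,0.001,0.006],"turn":0},{"xyz":[-0.006,0.001,0.006],"turn":0}]' --gripper 0 --force 25

```text
time_s: 38.42
tool_pos: [0.3901, 0.1944, 0.0181]
tool_rot: [0.991, -0.132, 0.0, -0.0]
wrist_force: [-1.5, 0.1, 6.6]
width: 0.0498
```

```bash
python3 -c "
from h import *
plan(.642,.1445,.13,89.02)
"
```

```text
t 38.42 pos [0.3901 0.1944 0.0181] jaw -105.17 width 0.0498 F [-1.53  0.1   6.63] j6 2.04
shift [ 0.8541 -0.0594 -0.3723] turn -0.3153 rows 6.7 2.0
```

Request:
drive_tool --steps '[{"xyz":[0,0,-0.07],"turn":0},{"xyz":[0.02,0,-0.19],"turn":0},{"xyz":[0.1,0.03,-0.3],"turn":-0.05},{"xyz":[0.2,0.05,-0.37],"turn":-0.15},{"xyz":[0.32,0.06,-0.37],"turn":-0.25},{"xyz":[0.44,0.06,-0.37],"turn":-0.315},{"xyz":[0.56,0.04,-0.37],"turn":-0.315},{"xyz":[0.68,0.0,-0.37],"turn":-0.315}]'

```text
time_s: 39.08
tool_pos: [0.5875, 0.1392, 0.1282]
tool_rot: [1.0, -0.009, -0.001, 0.0]
wrist_force: [0.3, 0.5, -1.9]
width: 0.0497
```

```bash
python3 -c "
from h import *
plan(.641,.1445,.033,89.02)
"
```

```text
t 39.08 pos [0.5875 0.1392 0.1282] jaw -91.06 width 0.0497 F [ 0.27  0.46 -1.86] j6 1.64
shift [ 0.1783 -0.0213  0.317 ] turn -0.0018 rows 2.6 0.0
```

Request:
drive_tool --steps '[{"xyz":[0.07,-0.01,0],"turn":0},{"xyz":[0.13,-0.02,0],"turn":0},{"xyz":[0.16,-0.02,0.03],"turn":0},{"xyz":[0.16,-0.02,0.1],"turn":0},{"xyz":[0.16,-0.02,0.18],"turn":0},{"xyz":[0.16,-0.02,0.25],"turn":0},{"xyz":[0.16,-0.02,0.3],"turn":0},{"xyz":[0.16,-0.02,0.315],"turn":0}]'

```text
time_s: 39.75
tool_pos: [0.631, 0.1457, 0.0297]
tool_rot: [1.0, -0.009, -0.004, 0.0]
wrist_force: [-0.7, -0.5, -2.2]
width: 0.05
```

Request:
drive_tool --steps '[{"xyz":[0,0,0],"turn":0},{"xyz":[0,0,0],"turn":0},{"xyz":[0,0,0],"turn":0}]'

```text
time_s: 40.0
tool_pos: [0.6355, 0.1461, 0.0353]
tool_rot: [1.0, -0.009, 0.001, -0.0]
wrist_force: [0.3, -0.5, -2.3]
width: 0.05
```

```bash
python3 -c "
from h import *
plan(.658,.157,.0283,89.02)
snap('wrist','w27')
"
```

```text
t 40.0 pos [0.6355 0.1461 0.0353] jaw -90.98 width 0.05 F [ 0.28 -0.51 -2.27] j6 1.64
shift [ 0.0745 -0.0377  0.0236] turn 0.0001 rows 0.6 0.0
```

View pics/w27.png

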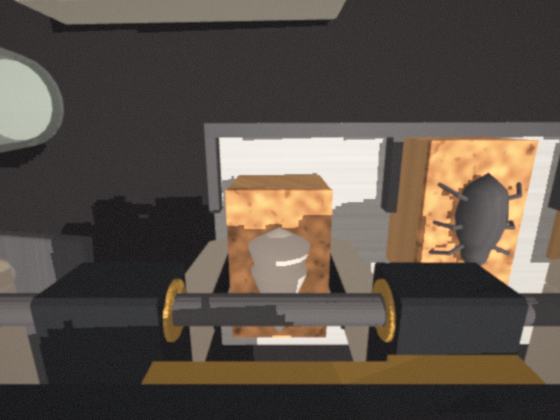

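Request:
drive_tool --steps '[{"xyz":[0,0,0.008],"turn":0},{"xyz":[0,0,0.016],"turn":0},{"xyz":[0.01,0,0.022],"turn":0},{"xyz":[0.025,0,0.022],"turn":0},{"xyz":[0.04,0,0.022],"turn":0},{"xyz":[0.05,0,0.022],"turn":0},{"xyz":[0.06,0,0.022],"turn":0},{"xyz":[0.06,0,0.022],"turn":0}]'

```text
time_s: 40.72
tool_pos: [0.6536, 0.1457, 0.0281]
tool_rot: [1.0, -0.009, 0.0, -0.0]
wrist_force: [-2.6, 0.5, 5.2]
width: 0.05
```

Request:
drive_tool --steps '[{"xyz":[0.004,0,0.002],"turn":0},{"xyz":[0.008,0,0.002],"turn":0},{"xyz":[0.01,0,0.002],"turn":0},{"xyz":[0.01,0,0.002],"turn":0}]'

```text
time_s: 41.05
tool_pos: [0.6553, 0.1458, 0.0281]
tool_rot: [1.0, -0.009, -0.0, -0.0]
wrist_force: [-6.9, 0.9, 9.3]
width: 0.0499
```

Request:
drive_tool --steps '[{"xyz":[0.0,0,-0.004],"turn":0},{"xyz":[0.004,0,-0.004],"turn":0},{"xyz":[0.008,0,-0.004],"turn":0},{"xyz":[0.01,0,-0.004],"turn":0},{"xyz":[0.01,0,-0.004],"turn":0}]'

```text
time_s: 41.47
tool_pos: [0.6577, 0.1456, 0.0281]
tool_rot: [1.0, -0.009, -0.001, 0.0]
wrist_force: [-5.5, -0.3, 5.8]
width: 0.0497
```

Request:
drive_tool --steps '[{"xyz":[0.004,0,0],"turn":0},{"xyz":[0.006,0,0],"turn":0},{"xyz":[0.006,0,0],"turn":0}]'

```text
time_s: 41.72
tool_pos: [0.6577, 0.1456, 0.0283]
tool_rot: [1.0, -0.008, -0.003, 0.0]
wrist_force: [-10.6, -0.6, 10.5]
width: 0.0496
```

Request:
drive_tool --steps '[{"xyz":[-0.004,0,-0.005],"turn":0},{"xyz":[-0.004,-0.01,-0.005],"turn":0},{"xyz":[-0.004,-0.02,-0.005],"turn":0},{"xyz":[-0.004,-0.03,-0.005],"turn":0},{"xyz":[-0.004,-0.037,-0.005],"turn":0},{"xyz":[-0.004,-0.04,-0.005],"turn":0},{"xyz":[-0.004,-0.04,-0.005],"turn":0}]'

```text
time_s: 42.3
tool_pos: [0.6579, 0.1568, 0.0283]
tool_rot: [1.0, -0.009, -0.002, 0.001]
wrist_force: [-5.0, -2.6, 0.8]
width: 0.05
```

Request:
drive_tool --steps '[{"xyz":[0,-0.004,0],"turn":0},{"xyz":[0,-0.008,0],"turn":0},{"xyz":[0,-0.008,0],"turn":0}]'

```text
time_s: 42.55
tool_pos: [0.6579, 0.1573, 0.0284]
tool_rot: [1.0, -0.008, -0.002, 0.002]
wrist_force: [-6.1, -9.1, 0.3]
width: 0.0497
```

Request:
drive_tool --steps '[{"xyz":[0.002,-0.003,0.0],"turn":0},{"xyz":[0.002,-0.003,0.0],"turn":0},{"xyz":[0.002,-0.003,0.0],"turn":0}]'

```text
time_s: 42.8
tool_pos: [0.6579, 0.1573, 0.0285]
tool_rot: [1.0, -0.009, -0.003, 0.003]
wrist_force: [-8.8, -10.5, 2.8]
width: 0.0499
```

```bash
python3 -c "
from h import *
plan(.658,.157,.0283,89.02)
snap('wrist','w28');crop('w28',150,80,400,300,3,'w28c')
"
```

```text
t 42.8 pos [0.6579 0.1573 0.0285] jaw -90.98 width 0.0499 F [ -8.8  -10.53   2.77] j6 1.66
shift [0.0003 0.0011 0.0005] turn -0.0 rows 0.0 0.0
```

View pics/w28c.png

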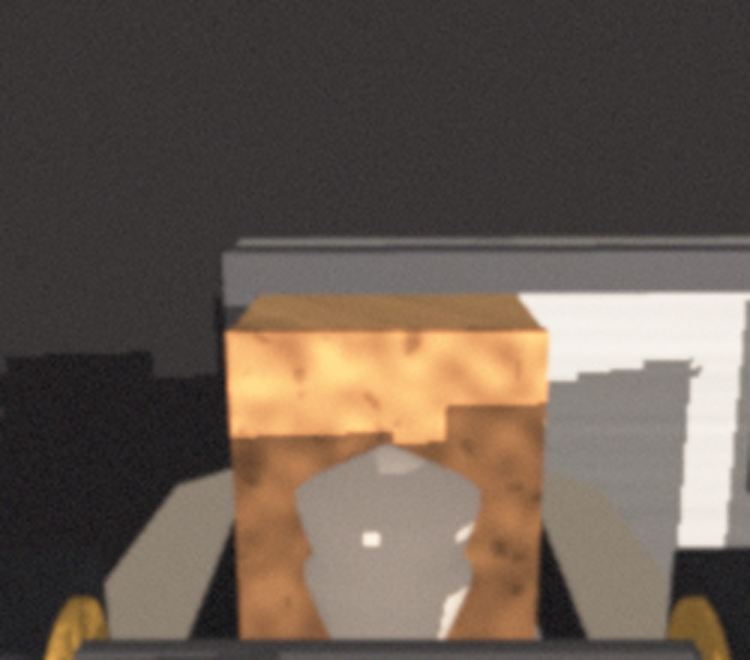

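Home. Release and rise, then check all three.

Request:
drive_tool --steps '[{"xyz":[-0.006,0.008,-0.002],"turn":0},{"xyz":[-0.006,0.008,-0.003],"turn":0},{"xyz":[-0.006,0.008,-0.003],"turn":0}]'

```text
time_s: 43.1
tool_pos: [0.6578, 0.1572, 0.0294]
tool_rot: [1.0, -0.009, -0.001, 0.001]
wrist_force: [-2.1, -5.5, -4.1]
width: 0.0501
```

Request:
drive_tool --steps '[{"xyz":[0,0,0],"turn":0},{"xyz":[0,0,0],"turn":0},{"xyz":[0,0,0],"turn":0},{"xyz":[0,0,0],"turn":0},{"xyz":[0,0,0],"turn":0},{"xyz":[0,0,0],"turn":0}]' --gripper 0.75

```text
time_s: 43.6
tool_pos: [0.6587, 0.1588, 0.0309]
tool_rot: [1.0, -0.008, 0.0, -0.0]
wrist_force: [0.3, -0.6, -0.1]
width: 0.0693
```

Request:
drive_tool --steps '[{"xyz":[0,0,-0.05],"turn":0},{"xyz":[0,0,-0.13],"turn":0},{"xyz":[0,0,-0.25],"turn":0},{"xyz":[0,0,-0.37],"turn":0},{"xyz":[0,0,-0.49],"turn":0},{"xyz":[0,0,-0.6],"turn":0},{"xyz":[0,0,-0.7],"turn":0},{"xyz":[0,0,-0.7],"turn":0}]'

```text
time_s: 44.27
tool_pos: [0.6615, 0.159, 0.2492]
tool_rot: [1.0, -0.008, 0.007, -0.001]
wrist_force: [1.3, 0.2, 1.0]
width: 0.0698
```

```bash
python3 -c "
from h import *
plan(.5,-.24,.25,0)
"
```

```text
t 44.27 pos [0.6615 0.159  0.2492] jaw -90.97 width 0.0698 F [1.31 0.23 1.03] j6 1.66
shift [-0.5157  1.3389 -0.0115] turn 1.9784 rows 10.3 12.4
```

Request:
drive_tool --steps '[{"xyz":[-0.06,0.04,0],"turn":0},{"xyz":[-0.14,0.12,-0.02],"turn":0},{"xyz":[-0.22,0.2,-0.05],"turn":0},{"xyz":[-0.3,0.28,-0.08],"turn":0},{"xyz":[-0.38,0.35,-0.1],"turn":0},{"xyz":[-0.42,0.4,-0.1],"turn":0},{"xyz":[-0.42,0.4,-0.1],"turn":0},{"xyz":[-0.42,0.4,-0.1],"turn":0}]' --gripper 0

```text
time_s: 44.93
tool_pos: [0.5302, 0.0404, 0.2709]
tool_rot: [1.0, -0.009, 0.001, -0.0]
wrist_force: [0.0, 0.8, 0.4]
width: 0.0211
```

Request:
drive_tool --steps '[{"xyz":[0,0,0],"turn":0},{"xyz":[0,0,0],"turn":0},{"xyz":[0,0,0],"turn":0}]'

```text
time_s: 45.18
tool_pos: [0.5309, 0.0415, 0.2699]
tool_rot: [1.0, -0.008, -0.0, -0.0]
wrist_force: [0.5, -0.1, 0.3]
width: 0.0023
```

```bash
python3 -c "
from h import *
plan(.467,-.24,.25,0)
snap('wrist','w29');crop('w29',100,60,460,260,2.2,'w29c');snap('scene','s29')
"
```

```text
t 45.18 pos [0.5309 0.0415 0.2699] jaw -90.93 width 0.0023 F [ 0.46 -0.09  0.31] j6 1.46
shift [-0.1976  0.9417  0.0663] turn 1.9794 rows 6.9 12.4
```

View pics/w29c.png

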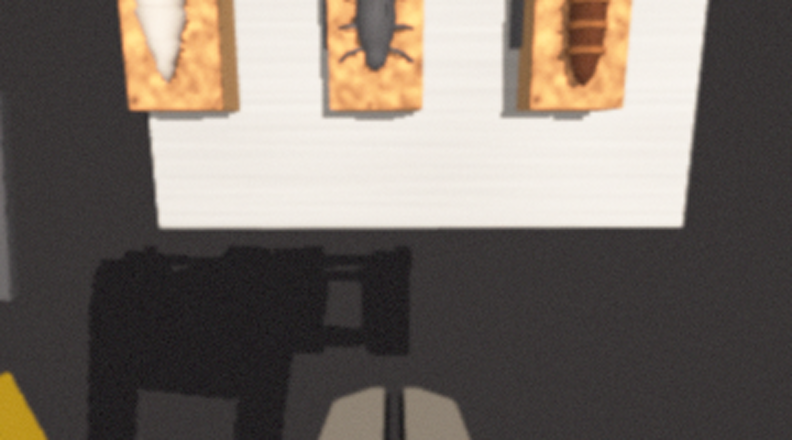

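View pics/s29.png

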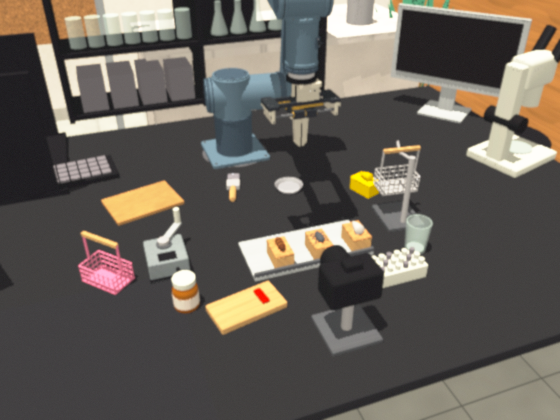

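```bash
python3 -c "
from h import *
crop('w29',100,0,460,130,2.2,'w29d')
f=load('w29')
"
```

```text
(no output)
```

View pics/w29d.png

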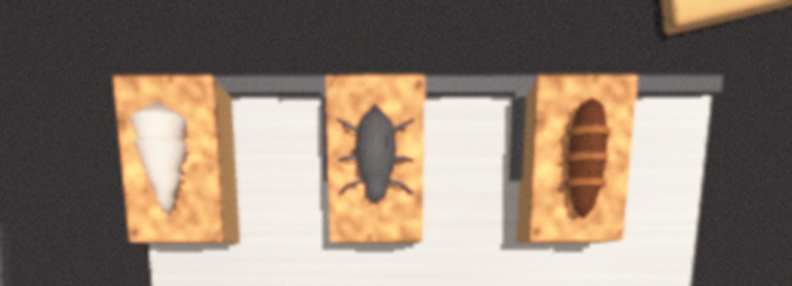

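Request:
drive_tool --steps '[{"xyz":[-0.02,0.1,0],"turn":-0.13},{"xyz":[-0.05,0.21,0],"turn":-0.26},{"xyz":[-0.08,0.33,0],"turn":-0.39},{"xyz":[-0.11,0.45,0.02],"turn":-0.52},{"xyz":[-0.14,0.57,0.04],"turn":-0.65},{"xyz":[-0.17,0.69,0.06],"turn":-0.78},{"xyz":[-0.19,0.81,0.06],"turn":-0.91},{"xyz":[-0.2,0.9,0.06],"turn":-1.0}]'

```text
time_s: 45.95
tool_pos: [0.4648, -0.2305, 0.252]
tool_rot: [0.926, 0.377, -0.0, -0.0]
wrist_force: [-0.1, 0.7, 0.6]
width: 0.0006
```

Request:
drive_tool --steps '[{"xyz":[0,0,0],"turn":-0.14},{"xyz":[0,0,0],"turn":-0.28},{"xyz":[0,0,0],"turn":-0.42},{"xyz":[0,0,0],"turn":-0.56},{"xyz":[0,0,0],"turn":-0.7},{"xyz":[0,0,0],"turn":-0.84},{"xyz":[0,0,0],"turn":-0.98},{"xyz":[0,0,0],"turn":-1.0}]'

```text
time_s: 46.62
tool_pos: [0.466, -0.228, 0.2523]
tool_rot: [0.711, 0.703, -0.0, -0.0]
wrist_force: [0.1, -0.4, -0.2]
width: 0.0005
```

```bash
python3 -c "
from h import *
plan(.467,-.248,.087,0)
snap('top','t30');crop('t30',190,150,330,230,5,'t30c')
"
```

```text
t 46.62 pos [ 0.466  -0.228   0.2523] jaw -0.71 width 0.0005 F [ 0.07 -0.43 -0.15] j6 -0.66
shift [-0.0667  0.0042  0.5509] turn -0.0158 rows 4.0 0.1
```

View pics/t30c.png

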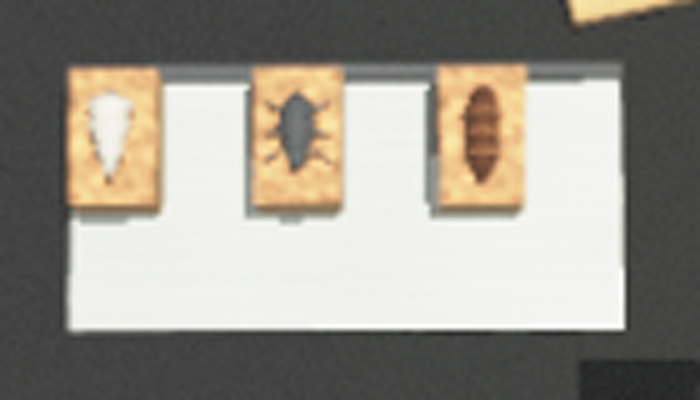

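```bash
python3 -c "
from h import *
f=load('t30');W=cloud(f)
for g in [(.656,.156),(.654,.048),(.652,-.06)]:
    m=((np.hypot(W[...,0]-g[0],W[...,1]-g[1])<.06)&(W[...,2]>0.046)).astype(np.uint8)
    c=max(cv2.findContours(m,0,1)[0],key=cv2.contourArea)[:,0,:]
    (x,y),(w,h),a=cv2.minAreaRect((pix2plane(f,c,.055)[:,:2]*1000).astype(np.float32)); print(x,y,w,h,a)
"
```

```text
654.8656005859375 155.2686309814453 49.77037048339844 80.0595474243164 89.66329193115234
652.662841796875 47.367950439453125 49.68865966796875 79.68151092529297 89.20337677001953
653.35205078125 -60.48931121826172 49.597354888916016 79.52245330810547 88.87319946289062
```

Request:
drive_tool --steps '[{"xyz":[-0.03,0,0.06],"turn":-0.01},{"xyz":[-0.065,0,0.18],"turn":-0.015},{"xyz":[-0.065,0,0.3],"turn":-0.015},{"xyz":[-0.065,0,0.42],"turn":-0.015},{"xyz":[-0.065,0,0.51],"turn":-0.015},{"xyz":[-0.065,0,0.55],"turn":-0.015},{"xyz":[-0.065,0,0.55],"turn":-0.015},{"xyz":[-0.065,0,0.55],"turn":-0.015}]'

```text
time_s: 47.33
tool_pos: [0.4653, -0.2475, 0.0871]
tool_rot: [0.71, 0.705, -0.0, -0.001]
wrist_force: [0.6, -0.1, 0.6]
width: 0.0007
```

```bash
python3 -c "
from h import *
plan(.467,-.372,.087,0)
f=snap('scene','s31')
crop('s31',110,180,250,320,4,'s31c')"
```

```text
t 47.33 pos [ 0.4653 -0.2475  0.0871] jaw -0.42 width 0.0007 F [ 0.6  -0.08  0.57] j6 -0.69
shift [-4.15e-01  8.80e-03 -1.00e-04] turn -0.0094 rows 3.0 0.1
```

View pics/s31c.png

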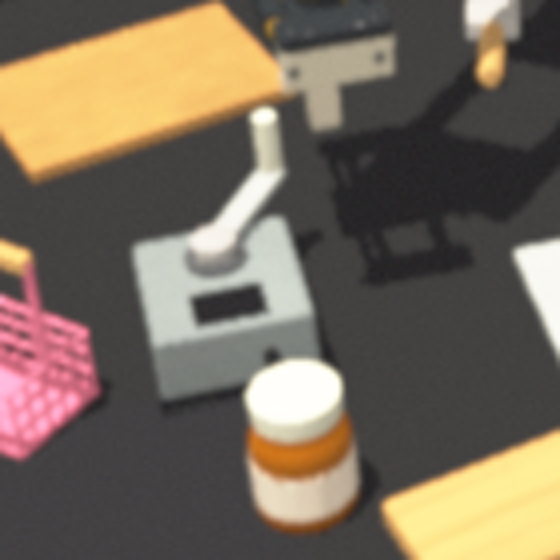

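Request:
drive_tool --steps '[{"xyz":[-0.04,0,0],"turn":0},{"xyz":[-0.09,0,0],"turn":0},{"xyz":[-0.14,0,0],"turn":0},{"xyz":[-0.19,0,0],"turn":0},{"xyz":[-0.24,0,0],"turn":0},{"xyz":[-0.29,0,0],"turn":0},{"xyz":[-0.34,0,0],"turn":0},{"xyz":[-0.37,0,0],"turn":0}]'

```text
time_s: 48.05
tool_pos: [0.4658, -0.3614, 0.0878]
tool_rot: [0.71, 0.705, 0.001, 0.001]
wrist_force: [4.9, 5.0, 0.9]
width: 0.0002
```

Request:
drive_tool --steps '[{"xyz":[-0.01,0,0],"turn":0},{"xyz":[-0.02,0,0],"turn":0},{"xyz":[-0.03,0,0],"turn":0},{"xyz":[-0.035,0,0],"turn":0},{"xyz":[-0.04,0,0],"turn":0},{"xyz":[-0.04,0,0],"turn":0},{"xyz":[-0.04,0,0],"turn":0}]'

```text
time_s: 48.63
tool_pos: [0.4654, -0.3696, 0.0874]
tool_rot: [0.709, 0.705, 0.001, -0.0]
wrist_force: [3.6, 5.1, -0.6]
width: 0.0006
```

Request:
drive_tool --steps '[{"xyz":[-0.008,0,0],"turn":0},{"xyz":[-0.015,0,0],"turn":0},{"xyz":[-0.02,0,0],"turn":0},{"xyz":[-0.02,0,0],"turn":0},{"xyz":[-0.02,0,0],"turn":0}]'

```text
time_s: 49.05
tool_pos: [0.4657, -0.3707, 0.0873]
tool_rot: [0.708, 0.706, 0.003, -0.003]
wrist_force: [6.1, 17.4, 6.7]
width: 0.0001
```

At the stop (17 N, stalled). Release.

Request:
drive_tool --steps '[{"xyz":[0.04,0,0],"turn":0},{"xyz":[0.1,0,0],"turn":0},{"xyz":[0.17,0,0],"turn":0},{"xyz":[0.24,0,0],"turn":0},{"xyz":[0.31,0,0],"turn":0},{"xyz":[0.38,0,0],"turn":0},{"xyz":[0.43,0,0],"turn":0},{"xyz":[0.45,0,0],"turn":0}]'

```text
time_s: 49.72
tool_pos: [0.4651, -0.2401, 0.0877]
tool_rot: [0.708, 0.706, -0.0, -0.0]
wrist_force: [0.8, -0.3, 0.4]
width: 0.0006
```

Request:
drive_tool --steps '[{"xyz":[0,0,-0.1],"turn":0},{"xyz":[0.02,0,-0.22],"turn":0},{"xyz":[0.06,0,-0.35],"turn":0},{"xyz":[0.12,-0.06,-0.48],"turn":0},{"xyz":[0.2,-0.15,-0.55],"turn":0},{"xyz":[0.3,-0.25,-0.55],"turn":0},{"xyz":[0.36,-0.35,-0.55],"turn":0},{"xyz":[0.36,-0.35,-0.55],"turn":0}]'

```text
time_s: 50.38
tool_pos: [0.3561, -0.1296, 0.2529]
tool_rot: [0.709, 0.706, -0.001, -0.001]
wrist_force: [0.3, 0.2, -0.1]
width: 0.0008
```

```bash
python3 -c "
from h import *
plan(.467,-.372,.087,0)
snap('top','t32');snap('scene','s32')
f=load('t32');W=cloud(f)
for g in [(.656,.156),(.654,.048),(.652,-.06)]:
    m=((np.hypot(W[...,0]-g[0],W[...,1]-g[1])<.06)&(W[...,2]>0.046)).astype(np.uint8)
    c=max(cv2.findContours(m,0,1)[0],key=cv2.contourArea)[:,0,:]
    (x,y),(w,h),a=cv2.minAreaRect((pix2plane(f,c,.055)[:,:2]*1000).astype(np.float32)); print(x,y,w,h,a)
"
```

```text
t 50.38 pos [ 0.3561 -0.1296  0.2529] jaw -0.23 width 0.0008 F [ 0.28  0.22 -0.12] j6 -0.64
shift [-0.8066  0.3741  0.5519] turn -0.0051 rows 7.5 0.0
654.7654418945312 155.26922607421875 49.77037048339844 80.25982666015625 89.66329193115234
652.5711669921875 47.369224548339844 49.68865966796875 79.8649673461914 89.20337677001953
653.35205078125 -60.48931121826172 49.597354888916016 79.52245330810547 88.87319946289062
```

View pics/t32.png

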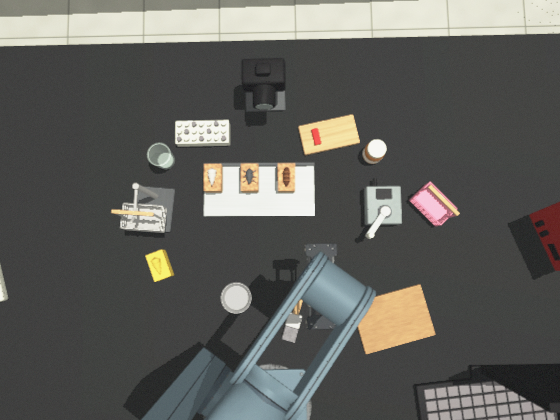

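View pics/s32.png

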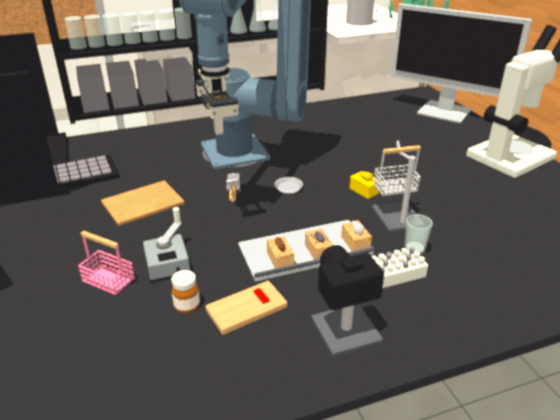

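```bash
python3 -c "
from rig import *
print(get_obs()['time_s']); print(sign_off())"
```

```text
50.4833
the job is handed in; nothing more can be done
None
```

I finished the job in the order asked and handed it in at 50.5 s of the 210 s allowed; no verdict was reported.

- **Basket:** I took it off the stage and hung it on the hook by its bar. The last pictures show it still hanging.
- **Blank picture:** With the stage empty, I pushed the lever until it stalled at about 13 N and let it spring back. The pictures show it back at rest.
- **Blocks:** All three blocks were there: shell in bay 0, beetle in bay 1, pupa in bay 2. The beetle block was knocked aside during the run, so I measured it again before gripping it. Each block was pushed until it stalled at about 10–14 N on the fence and about 9–11 N on the left divider, and looked flush in the wrist view.
- **Second picture:** Another full swing, stalled at about 17 N, then release. The lever is back at rest.

**Last checks:** the final top view puts the blocks within about 0.7° of the stage's direction and 1–2 mm of their computed homes. It reads the beetle about 1.5 mm short of the fence. That is within the camera's calibration and pixel limits and disagrees with the stall at the fence, so I did not move it. The beaker and jar are upright, and the yellow block and pink basket were not touched.

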